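# Clear the core chute, load the amplifier and snap its cover shut

### The job

Lift the oversize red core that has jammed the feed chute out and put it in the grey reject bin, so that the copper cores behind it slide down. Put every copper core, those from the chute and any lying on the bench, over a post of its own in the open amplifier case, down on the floor of the case; then swing the cover over and press its free edge down past the spring catch until it clicks fully shut. Leave the other things on the bench where they are.

Things in the scene. Friction and masses are not known exactly. Their poses are not given: they have to be found in the camera images.
- chassis: Open champagne amplifier case, fixed; 340 mm along x, y from -70 to +120 mm, walls 65 mm high and 4 mm thick, inner floor 6 mm up. Origin: underside, below the row of posts. Four steel posts in a row at x = -120, -40, 40, 120 mm, y = 0. Electronics up to 26 mm high at y = 69 to 111 mm; cover hinged on the +y wall; spring catch outside the middle of the -y wall.
- post1 (a point): Centre of the top of one of the four posts in the case: 22 mm diameter with a tapered tip, top 50 mm above the underside of the case (44 mm above its inner floor).
- post2 (a point): Centre of the top of one of the four posts in the case: 22 mm diameter with a tapered tip, top 50 mm above the underside of the case (44 mm above its inner floor).
- post3 (a point): Centre of the top of one of the four posts in the case: 22 mm diameter with a tapered tip, top 50 mm above the underside of the case (44 mm above its inner floor).
- post4 (a point): Centre of the top of one of the four posts in the case: 22 mm diameter with a tapered tip, top 50 mm above the underside of the case (44 mm above its inner floor).
- cover (a joint): Cover angle, rad: 0 fully shut, 1.57 upright, at most 2.1 (leaning back, away from the posts); open at first. The hinge is stiff (0.4 N m): it stays where it is left. Near 0.08 the tooth under its free edge rests on the spring catch; about 15 N down on the free edge pushes it past, and it goes to 0 and is held.
- cover_hinge (a point): Middle of the cover's hinge axis, 65 mm above the underside of the case, along the case's x. The frame turns with the cover: -y points from hinge to free edge, z out of the outer face. The cover is a plate 340 mm along the hinge, 215 mm from hinge to free edge, 6 mm thick (z from 0 to 6 mm).
- cover_lip (a point): Where to press: on the outer face (upper when shut), in the middle of the free edge, orange strip, 203 mm from the hinge and 12 mm in from the edge, straight above the catch. 71 mm above the bench when shut.
- chute: Feed chute, fixed, blue rails, 350 x 110 mm. Origin: on the bench below the low end; x uphill, level. Floor 45 mm up at the low end, rising 8 degrees; slippery, cores slide down to the yellow stop at x = 0 (first core's centre 28 mm from it, each next 56 mm further). Rails 10 mm above the floor, 60 mm apart up to 115 mm from the stop, then 70 mm.
- jammed: Red oversize core stuck where the chute narrows, a ring of 66 mm outside diameter, 28 mm hole, 40 mm high, about 0.25 kg. Origin: its middle, z along the hole.
- core_a: Copper-coloured core in the chute uphill of the jammed one, a ring, 56 mm outside diameter, 28 mm hole, 40 mm high, about 0.25 kg. Origin: its middle, z along the hole (both ends are alike). It may be absent.
- core_b: Copper-coloured core in the chute uphill of the jammed one, a ring, 56 mm outside diameter, 28 mm hole, 40 mm high, about 0.25 kg. Origin: its middle, z along the hole (both ends are alike). It may be absent.
- core_c: Copper-coloured core in the chute uphill of the jammed one, a ring, 56 mm outside diameter, 28 mm hole, 40 mm high, about 0.25 kg. Origin: its middle, z along the hole (both ends are alike). It may be absent.
- core_d: Copper-coloured core standing flat on the bench between chute and case, a ring, 56 mm outside diameter, 28 mm hole, 40 mm high, about 0.25 kg. Origin: its middle, z along the hole (both ends are alike). It may be absent.
- bin: Loose grey open reject bin, 160 x 160 mm, 50 mm high, walls and floor 5 mm. Origin: centre of its underside.
- screwdriver: Screwdriver lying on the bench beyond the hinge side of the case, about 200 mm long, not to be disturbed.
- jar: Glass jar with a black cap, 60 mm across, 65 mm high, not to be disturbed. Origin: centre of its underside.
- heatsink: Black finned heat sink, 90 x 60 x 35 mm, not to be disturbed. Origin: centre of its underside.
Not all that is in view belongs to the job. What is shaped like the core_b but pink is not meant. Several things have the shape of the jammed; the one meant has the colours described above.

How it is judged:
By the outcome, as a careful person would: the job done as asked, in the order asked, and still so for the second after the job is handed in, with the robot touching nothing.
Of core_a, core_b, core_c, core_d only 2 to 4 are there at a start; the rules pass over those that are not, and their reading is None.
At some moment in a run one of core_d, bin may be knocked a few centimetres aside while the robot is not near it.
Once in a run the grip may slacken for a moment while it holds something.
It also fails if it takes over 210 s, if anything falls off the work surface, if the arm or the gripper's body presses on something with over 40 N, if the wrist force passes 120 N, or if a joint passes its speed limit or range.

### The arm

A 6-joint arm with a two-finger parallel gripper is mounted at the origin on the work surface. World frame = base frame: x ahead of the robot, y to its left, z up, the work surface at z = 0. Lengths are in m, angles in degrees, forces in N, time in s.
With the tool pointing down it reaches from about 0.275 to 0.75 m from the base axis. Payload 10.2 kg.
Tool frame: the origin (TCP) lies midway between the tips of the shut fingers; the grasp point (between the pads) lies 19 mm behind it (bot.pinch_z is the distance from the TCP to the grasp point, in m); x points along the fingers, y is the direction in which the jaws open and shut, and the axes are right-handed (so a half turn about x gives the same grasp; the last joint's range is limited). The gripper opens to 85 mm and grips with 20 to 120 N. Pads are 22 mm wide; open, the fingers measure 114 mm over their backs; the gripper's body (76 mm by 85 mm) begins 54 mm behind the grasp point. The pads swing forward as they close: fully open they stand 13 mm farther back than shut.
Start: joints at [-81.211, 17.928, 85.812, -0, 76.261, -12.8], TCP at [0.193, -0.488, 0.231] pointing down, gripper open.
Joint ranges: [-168.41, 168.41], [-55.51, 124.54], [10.69, 146.95], [-70.63, 250.63], [1, 178], [-165.06, 165.06]. Speed limits (degrees/s): [136.94, 136.94, 172.46, 180, 180, 180].

### API

Orientations are given as a 3x3 rotation matrix whose columns are the frame's x, y, z axes.
In Python, from bench import bot, capture, calibration gives the robot as it stands. The module is installed in compiled form; this text tells all that it offers.
- The arm moves only by the shell command python3 -m crank 'ROWS'. ROWS is JSON, a list of rows, each a list of 3 entries, a list of its own where there are three numbers: the shift along the tool's x, y, z in mm, then the turn, a rotation vector about the tool's x, y, z in rad, then the closure in counts, from 0 (fully open) to 255 (shut). In form: [[[dx, dy, dz], [rx, ry, rz], gripper], ...]. A call has exactly 10 rows; each row shifts and turns the commanded pose from where the row before left it, along the tool's axes as they then stand; what a row does not reach is not made up. A row lasts 1/10 s, in which the tool goes at most 50 mm and 8.59 degrees, less where a joint would pass 70% of its speed; a pose out of reach is approached as far as the arm can. A call is refused whole if a number of a shift passes 50 or a number of a turn 0.15, either way. A call with a gripper value outside its range is refused whole. The fingers move at their own pace and stop on an object; the grip force is fixed at half the most. Time passes only in rows, so rows that do not move let the fingers close, or fill a call up. It gives the time, the measured TCP pose, the force and the opening at its end, in the units of the state.
- bot.observe(): the state, without advancing time (a new reading comes with each control period).
- capture(name): name is "side" or "top" or "wrist"; returns the picture (400x640x3 uint8, red, green, blue); there is no depth.
- calibration(name): a dict with "K" (3x3 intrinsics, pixels), "world_from_camera" (4x4, takes a point from camera to world coordinates); the wrist camera has in their place "tool_from_camera" (4x4, takes a point from camera to tool coordinates, whose origin is the TCP and whose axes are the tool frame's). Camera axes: x right, y down, z forward; pixel columns grow to the right and rows downward; lengths in m; the calibration is good to about 2 mm. The wrist camera is an equidistant fisheye: a pixel r from the principal point sees the ray r / f radians off the axis. A picture is of the moment at which its call begins: read the wrist's pose just before it. calibration takes no time and is no camera call.
- bot.hand_in(): hands the job in, once; it reports no verdict.
The state is a dict: "time": time; "joint_positions": joint angles; "joint_velocities": joint speeds; "effort": joint torques, N m; "ee_pos": TCP position; "tcp_rot": TCP orientation; "force": force on the tool from outside, world axes, zero at the start; "moment": the same for the moment, N m; "finger_gap": opening from 0.0 (shut) to 1.0 (fully open).
Only numpy, scipy, OpenCV 4.12 (cv2) and the standard library are available. Lean on these libraries where they do the work, as an engineer would, in place of code of your own. Each camera call takes 0.05 s, during which the arm holds its last target.

## Working session

There is one attempt and no reset: what is moved stays moved. The work goes in short steps, Python scripts to look and compute and a shell command to move; the robot and the scene stay as the last step left them, time stands still between calls to the robot, and variables do not carry over. Pictures are saved under pics/ and viewed, and the job is handed in when it is done.

```bash
mkdir -p pics; ls
python3 - <<'E'
from bench import bot, capture, calibration
import cv2, numpy as np
np.set_printoptions(precision=4,suppress=True)
s=bot.observe()
for k,v in s.items(): print(k,np.array(v))
print(bot.pinch_z)
for n in ["side","top","wrist"]:
    im=capture(n); cv2.imwrite(f"pics/{n}0.png",im[:,:,::-1])
    c=calibration(n)
    for k,v in c.items(): print(n,k,np.array(v) if not isinstance(v,str) else v)
E
```

```text
pics
time 0.0
joint_positions [-81.2108  17.962   85.8537  -0.0005  76.2625 -12.7998]
joint_velocities [-0.0991  0.1073 -0.132  -0.105   0.0668  0.0078]
effort [  0.0003 -41.2276 -25.9733  -0.0002   0.0042   0.0001]
ee_pos [ 0.1931 -0.4879  0.2307]
tcp_rot [[-0.0002  0.3679 -0.9298]
 [ 0.0013 -0.9298 -0.3679]
 [-1.     -0.0013 -0.0003]]
force [ 0.0819  0.7058 -0.681 ]
moment [ 0.0287 -0.0152 -0.0084]
finger_gap 1.0003545970721974
0.0187
side K [[425.0812   0.     309.9878]
 [  0.     425.0812 194.0676]
 [  0.       0.       1.    ]]
side world_from_camera [[-0.9684 -0.1803  0.1723  0.3721]
 [-0.2494  0.7029 -0.6661  0.7403]
 [-0.001  -0.688  -0.7257  0.9272]
 [ 0.      0.      0.      1.    ]]
top K [[399.3268   0.     319.7093]
 [  0.     399.3268 198.3528]
 [  0.       0.       1.    ]]
top world_from_camera [[-0.0014 -0.9805  0.1967  0.4033]
 [-1.      0.     -0.0069 -0.0162]
 [ 0.0068 -0.1967 -0.9804  1.0586]
 [ 0.      0.      0.      1.    ]]
wrist K [[309.7069   0.     320.0381]
 [  0.     309.7069 198.0461]
 [  0.       0.       1.    ]]
wrist tool_from_camera [[-0.0002 -0.2851  0.9585 -0.1413]
 [ 1.     -0.0003  0.0001 -0.    ]
 [ 0.0002  0.9585  0.2851 -0.0719]
 [ 0.      0.      0.      1.    ]]
```

View pics/side0.png

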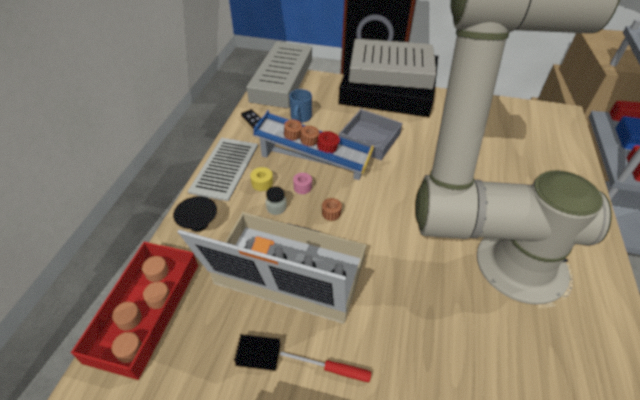

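View pics/top0.png

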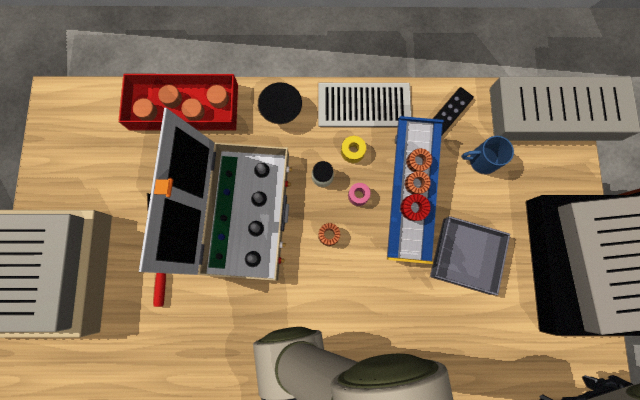

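View pics/wrist0.png

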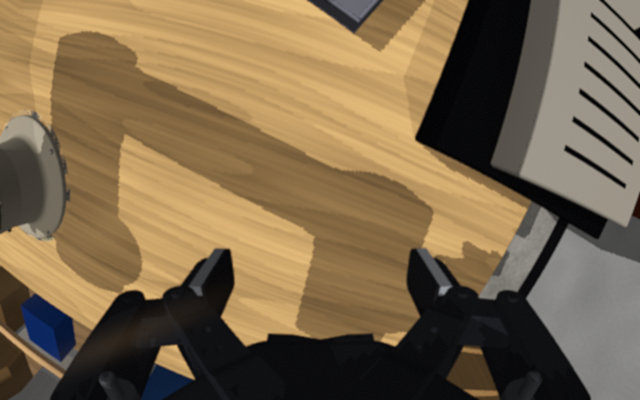

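Run:
```python
import cv2
im=cv2.imread('pics/top0.png')
c=im[110:310,290:550]; cv2.imwrite('pics/top0_a.png',cv2.resize(c,None,fx=3,fy=3,interpolation=cv2.INTER_CUBIC))
c=im[70:310,110:300]; cv2.imwrite('pics/top0_b.png',cv2.resize(c,None,fx=2.5,fy=2.5,interpolation=cv2.INTER_CUBIC))
im=cv2.imread('pics/side0.png')
c=im[90:220,190:420]; cv2.imwrite('pics/side0_a.png',cv2.resize(c,None,fx=3.4,fy=3.4,interpolation=cv2.INTER_CUBIC))
```

```text
(no output)
```

View pics/top0_a.png

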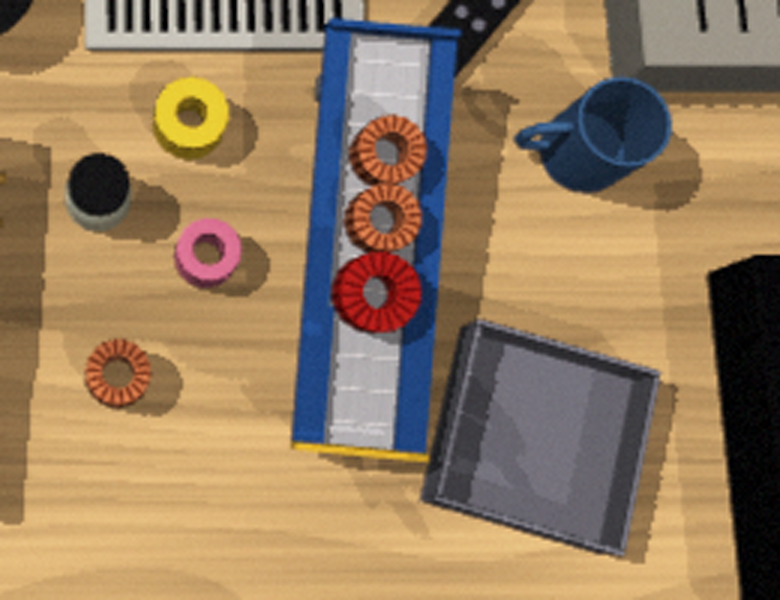

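View pics/top0_b.png

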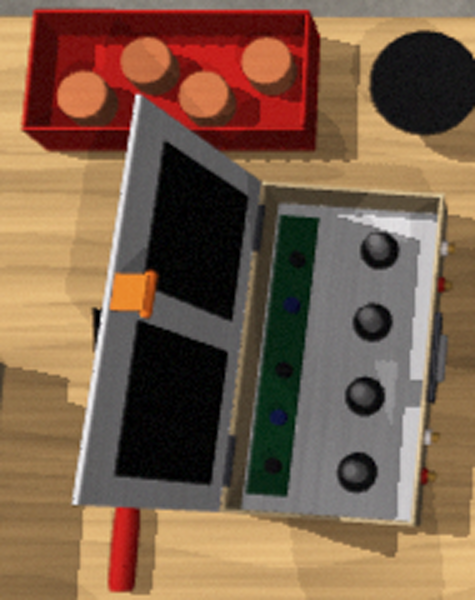

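View pics/side0_a.png

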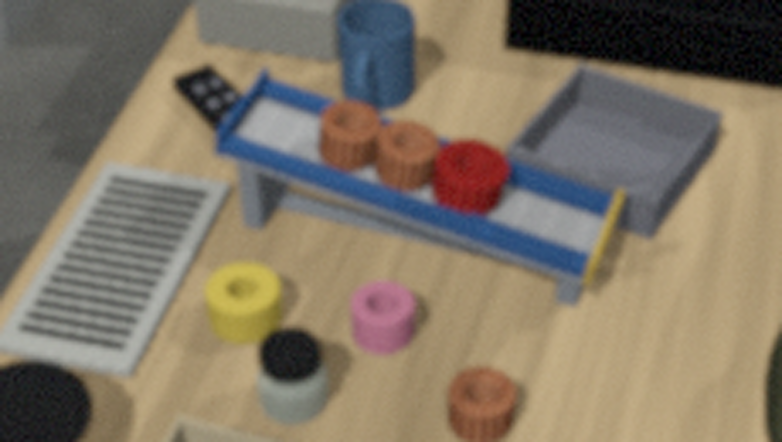

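```bash
cat > h.py <<'E'
from bench import bot, capture, calibration
import cv2, numpy as np
from scipy.optimize import least_squares
np.set_printoptions(precision=4,suppress=True)
C={n:calibration(n) for n in ("side","top","wrist")}
def Tm(R,p):
    T=np.eye(4);T[:3,:3]=R;T[:3,3]=p;return T
def pose(): 
    s=bot.observe(); return np.array(s['tcp_rot']),np.array(s['ee_pos'])
def Wc(n,st=None):
    if n!='wrist': return np.array(C[n]['world_from_camera'])
    R,p=st if st is not None else pose()
    return Tm(R,p)@np.array(C[n]['tool_from_camera'])
def proj(n,P,st=None):
    P=np.atleast_2d(P); W=np.linalg.inv(Wc(n,st)); q=P@W[:3,:3].T+W[:3,3]; K=np.array(C[n]['K'])
    if n=='wrist':
        r=np.hypot(q[:,0],q[:,1]); th=np.arctan2(r,q[:,2]); s=th/np.maximum(r,1e-9)
        x,y=q[:,0]*s,q[:,1]*s
    else: x,y=q[:,0]/q[:,2],q[:,1]/q[:,2]
    return np.c_[K[0,0]*x+K[0,2],K[1,1]*y+K[1,2]]
def ray(n,uv,st=None):
    K=np.array(C[n]['K']); W=Wc(n,st); x=(uv[0]-K[0,2])/K[0,0]; y=(uv[1]-K[1,2])/K[1,1]
    if n=='wrist':
        t=np.hypot(x,y); d=np.array([x/t*np.sin(t),y/t*np.sin(t),np.cos(t)]) if t>1e-9 else np.array([0,0,1.])
    else: d=np.array([x,y,1.])
    return W[:3,3],W[:3,:3]@d
def onz(n,uv,z,st=None):
    o,d=ray(n,uv,st); return o+d*(z-o[2])/d[2]
def rz(a): c,s=np.cos(a),np.sin(a); return np.array([[c,-s,0],[s,c,0],[0,0,1]])
def fit(n,uv,P,x0,st=None):
    uv=np.array(uv,float);P=np.array(P,float)
    f=lambda v:(proj(n,P@rz(v[2]).T+[v[0],v[1],0],st)-uv).ravel()
    r=least_squares(f,x0); return r.x,f(r.x).reshape(-1,2)
def Rtool(yaw,tilt=0.):
    """tool x down; tool y at world angle yaw (rad)"""
    y=np.array([np.cos(yaw),np.sin(yaw),0]); x=np.array([0,0,-1.]); return np.c_[x,y,np.cross(x,y)]
from scipy.spatial.transform import Rotation as Ro
def go(p,R=None,frm=None):
    """print delta in tool axes mm, and rotvec"""
    R0,p0=frm if frm is not None else pose()
    d=R0.T@(np.array(p)-p0)*1000
    print('from',p0*1000,'d tool mm',d)
    if R is not None: print(' rotvec tool',Ro.from_matrix(R0.T@R).as_rotvec())
def snap(n,name,box=None,k=1):
    st=pose(); im=capture(n)[:,:,::-1].copy(); cv2.imwrite(f'pics/{name}_full.png',im)
    if box: u0,v0,u1,v1=box; im=im[v0:v1,u0:u1]
    if k!=1: im=cv2.resize(im,None,fx=k,fy=k,interpolation=cv2.INTER_CUBIC)
    cv2.imwrite(f'pics/{name}.png',im); return st
E
python3 - <<'E'
from h import *
a=lambda u,v:(290+u/3-.33,110+v/3-.33)
b=lambda u,v:(110+u/2.5-.3,70+v/2.5-.3)
# chute
s,c=np.sin(np.radians(8)),np.cos(np.radians(8))
z=lambda d:0.055+d*s/c
P=[(0,.055,.055),(0,-.055,.055),(.347,.055,z(.347)),(.347,-.055,z(.347))]
uv=[a(292,445),a(430,458),a(330,22),a(460,33)]
x,r=fit('top',uv,P,[.3,-.2,0]); print('chute',x,np.degrees(x[2]),r)
ch=x
dirx=rz(x[2])[:,0]
for nm,uvp,in (('red',a(377,291)),('c1',a(386,218)),('c2',a(392,150))):
    zz=.1
    for _ in range(5):
        p=onz('top',uvp,zz); d=(p-[x[0],x[1],0])@dirx; 
        zz=0.045+ d*s/c+ .04*c + .04*s*s/c
    lat=(p-[x[0],x[1],0])@rz(x[2])[:,1]
    print(nm,p,'along',d/c,'lat',lat)
posts=[b(379,247),b(372,320),b(364,394),b(356,470)]
for q in posts: print(onz('top',q,.05))
print('cored',onz('top',a(118,371),.04))
print('bin', [onz('top',a(*q),.05)[:2] for q in ((473,322),(658,374),(622,553),(428,500))])
print('chassis corners',[onz('top',b(*q),.065)[:2] for q in ((262,184),(443,195),(417,524))])
print('cover corners px', b(137,95),b(75,503))
E
```

```text
chute [ 0.4514 -0.2484 -0.0946] -5.419067277016436 [[ 1.1198 -1.4134]
 [-0.8102 -1.5813]
 [-0.0947  1.5315]
 [-0.2284  1.7717]]
red [ 0.5745 -0.2558  0.1027] along 0.12442077310654083 lat 0.00426303220548647
c1 [ 0.6334 -0.264   0.1111] along 0.1844218919086168 lat 0.0016785967696622563
c2 [ 0.6886 -0.2697  0.1189] along 0.24051929132819616 lat 0.0011915407473288974
[0.6853 0.1292 0.05  ]
[0.6074 0.1343 0.05  ]
[0.5308 0.1402 0.05  ]
[0.4545 0.1458 0.05  ]
cored [ 0.5165 -0.047   0.04  ]
bin [array([ 0.5571, -0.3497]), array([ 0.5126, -0.5037]), array([ 0.3652, -0.4601]), array([ 0.4082, -0.3028])]
chassis corners [array([0.749 , 0.2507]), array([0.7372, 0.062 ]), array([0.4015, 0.0824])]
cover corners px (164.5, 107.7) (139.7, 270.9)
```

```bash
cat >> h.py <<'E'
CH=[.4514,-.2484,-.0946]
def Rtool2(yaw,tilt,az):
    """tool x = -(normal tilted away from azimuth az (uphill) by tilt), jaws toward yaw"""
    n=np.array([-np.sin(tilt)*np.cos(az),-np.sin(tilt)*np.sin(az),np.cos(tilt)]); x=-n
    y=np.array([np.cos(yaw),np.sin(yaw),0]); y-=x*(x@y); y/=np.linalg.norm(y); return np.c_[x,y,np.cross(x,y)]
RCH=Rtool2(CH[2]-np.pi/2,np.radians(8),CH[2])
E
python3 - <<'E'
from h import *
go([.56,-.256,.24],RCH)
E
```

```text
from [ 193.1335 -487.9844  230.8787] d tool mm [  -8.9527  -80.7267 -426.4903]
 rotvec tool [0.4706 0.137  0.0339]
```

```bash
python3 -m crank '[[[-1,-9,-47],[0,0,0],0],[[-1,-9,-47],[0,0,0],0],[[-1,-9,-47],[0,0,0],0],[[-1,-9,-47],[0,0,0],0],[[-1,-9,-47],[0,0,0],0],[[-1,-9,-47],[0,0,0],0],[[-1,-9,-47],[0,0,0],0],[[-1,-9,-47],[0,0,0],0],[[-1,-9,-47],[0,0,0],0],[[0,0,0],[0.1,0.034,0.008],0]]'
python3 -m crank '[[[0,0,0],[0.092,0.026,0.007],0],[[0,0,0],[0.092,0.026,0.007],0],[[0,0,0],[0.092,0.026,0.007],0],[[0,0,0],[0.092,0.026,0.007],0],[[0,0,0],[0,0,0],0],[[0,0,0],[0,0,0],0],[[0,0,0],[0,0,0],0],[[0,0,0],[0,0,0],0],[[0,0,0],[0,0,0],0],[[0,0,0],[0,0,0],0]]'
python3 - <<'E'
from h import *
st=snap('wrist','w1'); print(st[1], [list(x) for x in st[0]])
go([.5745,-.2558,.2],RCH)
E
```

```text
time: 1.15
ee_pos: [0.5604, -0.2534, 0.239]
tcp_rot: [[0.035, 0.278, -0.96], [0.005, -0.961, -0.278], [-0.999, 0.005, -0.035]]
force: [-0.5, -1.0, -0.4]
finger_gap: 0.996
time: 2.15
ee_pos: [0.5567, -0.2572, 0.2402]
tcp_rot: [[0.14, -0.092, -0.986], [-0.015, -0.996, 0.09], [-0.99, 0.002, -0.14]]
force: [-0.4, 0.6, -0.5]
finger_gap: 1.0
[ 0.5567 -0.2572  0.2402] [[np.float64(0.13965672110031205), np.float64(-0.09165328446581968), np.float64(-0.9859491242950303)], [np.float64(-0.014708800596117327), np.float64(-0.9957892326728685), np.float64(0.09048455822848214)], [np.float64(-0.9900907288913138), np.float64(0.0018653523547720273), np.float64(-0.1404167690272755)]]
from [ 556.7143 -257.1984  240.257 ] d tool mm [ 42.3219  -3.1012 -11.7538]
 rotvec tool [ 0.0029 -0.0013 -0.0015]
```

View pics/w1.png

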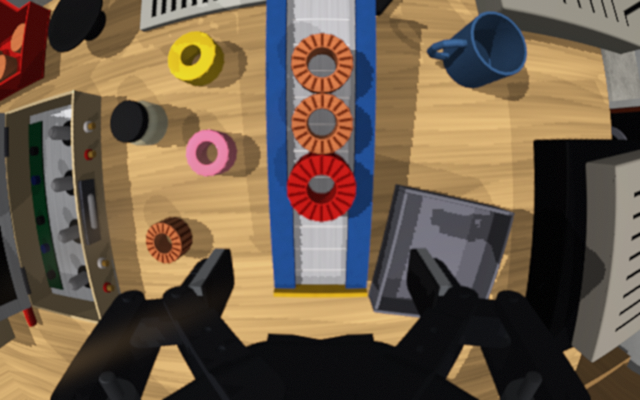

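Run:
```python
from h import *
im=cv2.imread('pics/w1.png'); st=(np.array([[0.13965672,-0.09165328,-0.98594912],[-0.0147088,-0.99578923,0.09048456],[-0.99009073,0.00186535,-0.14041677]]),np.array([.556714,-.257198,.240257]))
o=im.copy()
# project hypothesised red core top circle
s,c=np.sin(np.radians(8)),np.cos(np.radians(8))
d=np.array([c*np.cos(CH[2]),c*np.sin(CH[2]),s]); y=np.array([-np.sin(CH[2]),np.cos(CH[2]),0]); n=np.cross(d,y)
t=np.linspace(0,2*np.pi,40)
for col,dist,r in (((0,255,0),.1285,.033),((255,0,0),.1285+.061,.028)):
    p=np.array([CH[0],CH[1],.045])+dist*d+.04*n
    for rr in (r,.014):
        q=proj('wrist',p+rr*(np.cos(t)[:,None]*d+np.sin(t)[:,None]*y),st)
        cv2.polylines(o,[np.round(q*16).astype(int)],True,col,1,cv2.LINE_AA,4)
for pp in ((0,.03,.01),(0,-.03,.01),(.115,.03,.01),(.115,-.03,.01),(0,.055,.01),(0,-.055,.01),(.34,.055,.01),(.34,-.055,.01)):
    p=np.array([CH[0],CH[1],.045])+pp[0]*d+pp[1]*y+pp[2]*n
    q=proj('wrist',p,st)[0]; cv2.circle(o,(int(q[0]),int(q[1])),2,(0,255,0),-1)
cv2.imwrite('pics/w1o.png',cv2.resize(o[0:320,220:420],None,fx=1.85*1.3,fy=1.85,interpolation=cv2.INTER_CUBIC) if 0 else cv2.resize(o[10:310,230:410],None,fx=2,fy=2,interpolation=cv2.INTER_CUBIC))
```

```text
(no output)
```

View pics/w1o.png

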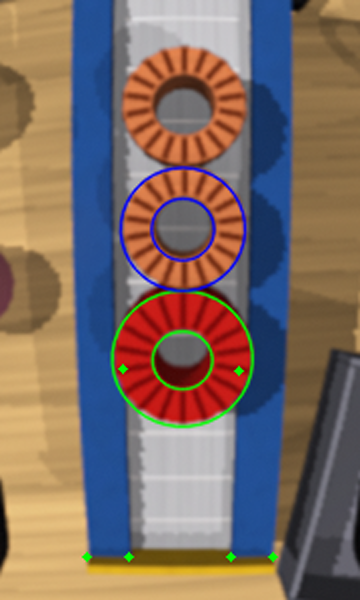

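```bash
cat >> h.py <<'E'
_s,_c=np.sin(np.radians(8)),np.cos(np.radians(8))
D=np.array([_c*np.cos(CH[2]),_c*np.sin(CH[2]),_s]); Y=np.array([-np.sin(CH[2]),np.cos(CH[2]),0]); N=np.cross(D,Y)
def chp(d,l,h): return np.array([CH[0],CH[1],.045])+d*D+l*Y+h*N
E
python3 - <<'E'
from h import *
go(chp(.1275,0,.007),RCH)
E
```

```text
from [ 556.7143 -257.1984  240.257 ] d tool mm [171.6455   0.9175   4.5493]
 rotvec tool [ 0.0029 -0.0013 -0.0015]
```

```bash
python3 -m crank '[[[30,1,4.5],[0.003,-0.001,-0.001],0],[[35,0,0],[0,0,0],0],[[30,0,0],[0,0,0],0],[[26,0,0],[0,0,0],0],[[18,0,0],[0,0,0],0],[[12,0,0],[0,0,0],0],[[8,0,0],[0,0,0],0],[[6,0,0],[0,0,0],0],[[6,0,0],[0,0,0],0],[[0,0,0],[0,0,0],0]]'
python3 - <<'E'
from h import *
snap('wrist','w2'); snap('side','s2',(190,60,430,230),3)
go(chp(.1275,0,.007),RCH)
E
```

```text
time: 3.2
ee_pos: [0.5759, -0.2601, 0.07]
tcp_rot: [[0.139, -0.095, -0.986], [-0.013, -0.995, 0.094], [-0.99, 0.0, -0.139]]
force: [0.1, -0.1, 0.5]
finger_gap: 1.002
from [ 576.1156 -260.3058   70.7824] d tool mm [ 1.0953 -0.073   0.1527]
 rotvec tool [-0.0003 -0.001  -0.0009]
```

View pics/w2.png

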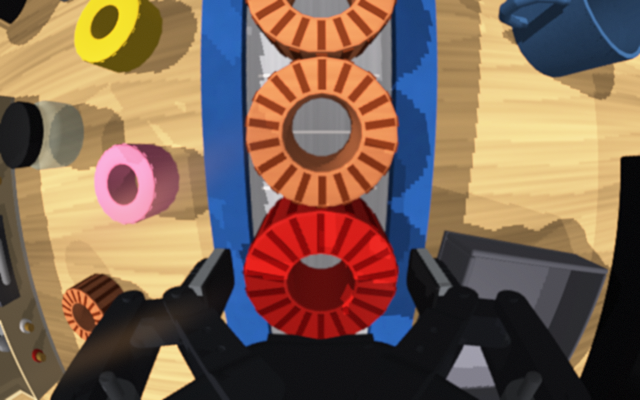

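View pics/s2.png

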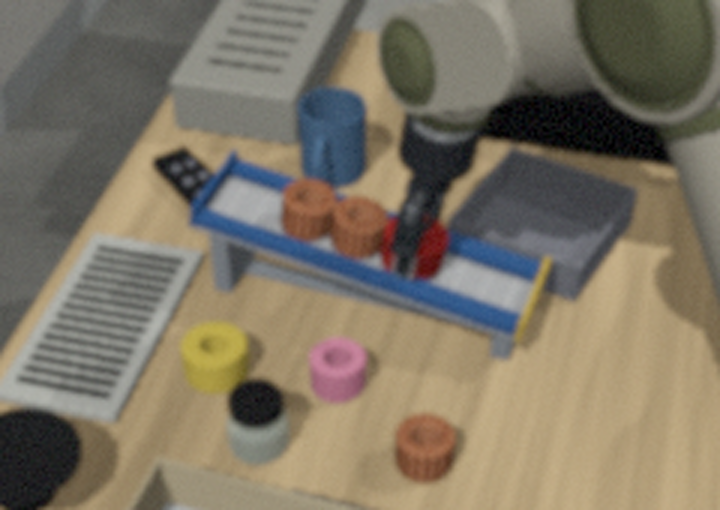

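```bash
python3 -m crank '[[[0,0,0],[0,0,0],255],[[0,0,0],[0,0,0],255],[[0,0,0],[0,0,0],255],[[0,0,0],[0,0,0],255],[[0,0,0],[0,0,0],255],[[0,0,0],[0,0,0],255],[[0,0,0],[0,0,0],255],[[-5,0,0],[0,0,0],255],[[-15,0,0],[0,0,0],255],[[-20,0,0],[0,0,0],255]]'
python3 - <<'E'
from h import *
snap('wrist','w3')
E
```

```text
time: 4.3
ee_pos: [0.5698, -0.2593, 0.1103]
tcp_rot: [[0.137, -0.095, -0.986], [-0.013, -0.995, 0.094], [-0.99, -0.0, -0.138]]
force: [-0.0, 0.2, -2.5]
finger_gap: 0.764
```

View pics/w3.png

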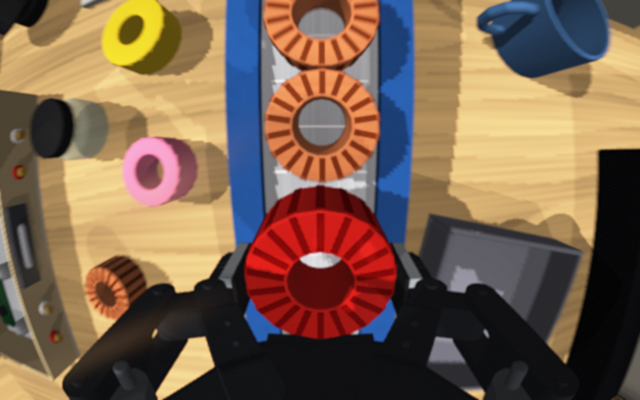

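Run:
```python
from h import *
R,p=pose()
go([.4608,-.4041,.18],Rtool(np.radians(-100)))
```

```text
from [ 571.0235 -260.3255  114.5904] d tool mm [-78.0705 153.7688  85.7841]
 rotvec tool [ 0.0797 -0.144   0.0028]
```

```bash
python3 -m crank '[[[-25,0,0],[0,0,0],255],[[-25,0,0],[0,0,0],255],[[-25,5,0],[0,0,0],255],[[-3,25,14],[0,0,0],255],[[0,34,20],[0,0,0],255],[[0,38,22],[0,0,0],255],[[0,30,18],[0,0,0],255],[[0,21,12],[0.04,-0.072,0],255],[[0,0,0],[0.04,-0.072,0],255],[[0,0,0],[0,0,0],255]]'
python3 - <<'E'
from h import *
st=snap('wrist','w4'); snap('top','t4',(290,100,550,310),3)
print(st)
E
```

```text
time: 5.35
ee_pos: [0.4606, -0.4032, 0.1752]
tcp_rot: [[-0.004, -0.174, -0.985], [0.006, -0.985, 0.174], [-1.0, -0.005, 0.004]]
force: [0.3, 0.7, -2.8]
finger_gap: 0.762
(array([[-0.0035, -0.1744, -0.9847],
       [ 0.0056, -0.9847,  0.1744],
       [-1.    , -0.0048,  0.0045]]), array([ 0.4606, -0.4032,  0.1752]))
```

View pics/w4.png

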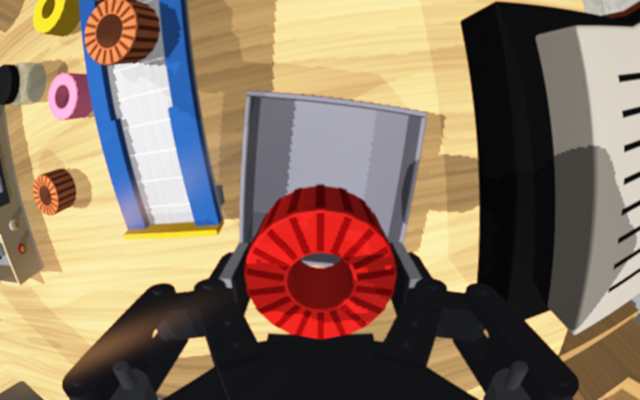

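View pics/t4.png

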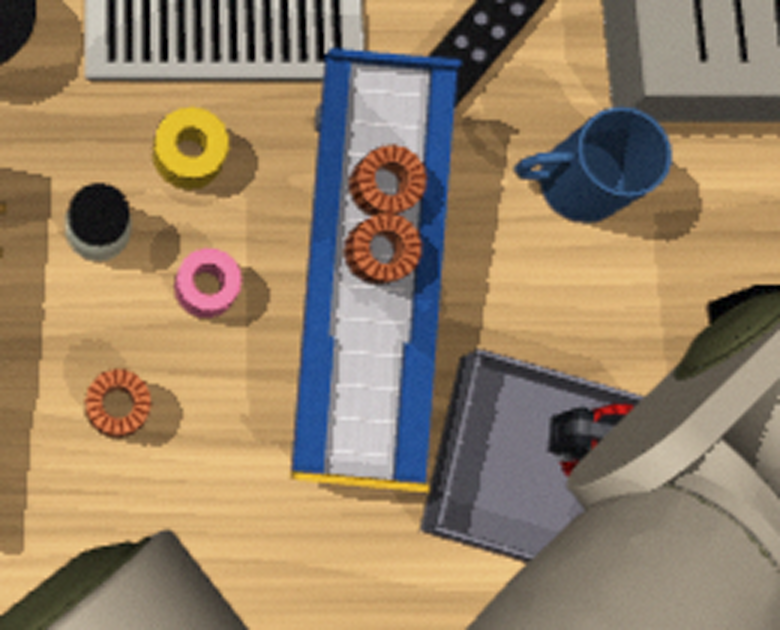

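```bash
python3 -m crank '[[[35,0,0],[0,0,0],255],[[35,0,0],[0,0,0],255],[[30,0,0],[0,0,0],255],[[25,0,0],[0,0,0],255],[[15,0,0],[0,0,0],255],[[8,0,0],[0,0,0],255],[[5,0,0],[0,0,0],255],[[0,0,0],[0,0,0],255],[[0,0,0],[0,0,0],255],[[0,0,0],[0,0,0],255]]'
python3 - <<'E'
from h import *
st=snap('wrist','w5');
E
```

```text
time: 6.45
ee_pos: [0.4601, -0.4023, 0.0231]
tcp_rot: [[-0.002, -0.174, -0.985], [0.004, -0.985, 0.174], [-1.0, -0.004, 0.003]]
force: [-1.1, -1.0, -2.1]
finger_gap: 0.76
```

View pics/w5.png

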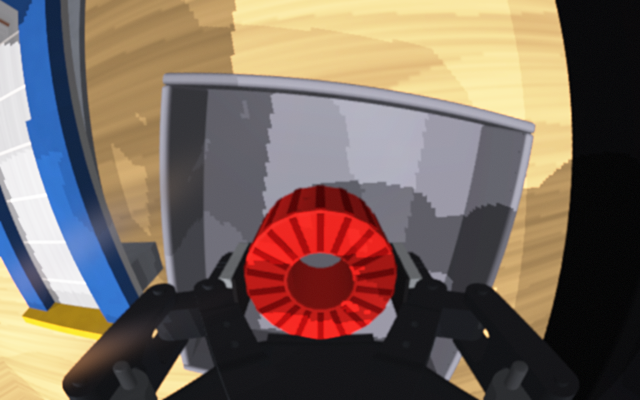

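```bash
python3 -m crank '[[[3,5,0],[0,0,0],255],[[3,0,0],[0,0,0],255],[[0,0,0],[0,0,0],255],[[0,0,0],[0,0,0],30],[[0,0,0],[0,0,0],30],[[0,0,0],[0,0,0],30],[[-10,0,0],[0,0,0],30],[[-25,0,0],[0,0,0],30],[[-40,0,0],[0,0,0],30],[[-40,0,0],[0,0,0],30]]'
python3 - <<'E'
from h import *
st=snap('wrist','w6'); snap('side','s6',(190,60,430,230),3)
go(chp(.184,0,.1),RCH)
E
```

```text
time: 7.5
ee_pos: [0.4591, -0.4073, 0.1333]
tcp_rot: [[-0.003, -0.174, -0.985], [0.006, -0.985, 0.174], [-1.0, -0.005, 0.004]]
force: [0.2, -0.8, 0.6]
finger_gap: 0.881
from [ 460.9313 -409.4667  138.053 ] d tool mm [ -31.489  -170.3204 -130.5286]
 rotvec tool [-0.0796  0.1355 -0.0083]
```

View pics/w6.png

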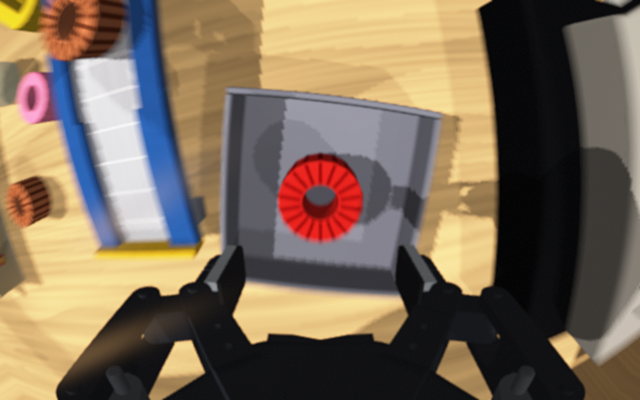

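View pics/s6.png

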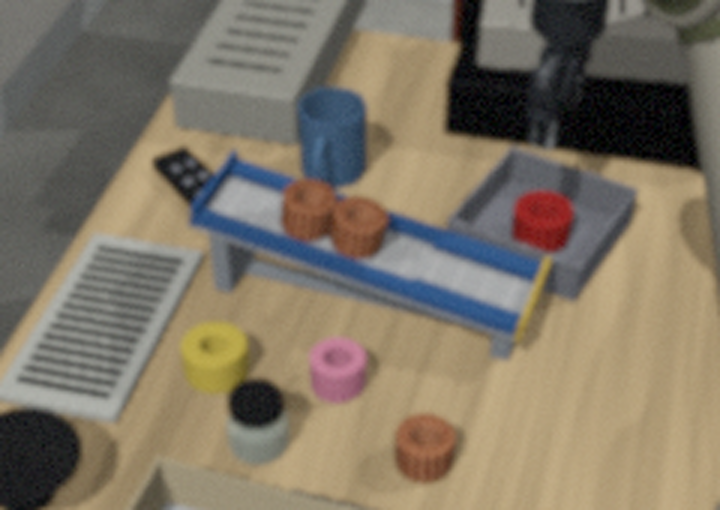

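```bash
python3 -m crank '[[[-25,-5,-4],[0,0,0],0],[[-15,-25,-19],[0,0,0],0],[[0,-35,-27],[0,0,0],0],[[0,-35,-27],[0,0,0],0],[[0,-35,-27],[0,0,0],0],[[0,-25,-19],[-0.026,0.045,-0.003],0],[[0,-10,-8],[-0.026,0.045,-0.003],0],[[0,0,0],[-0.026,0.045,-0.003],0],[[0,0,0],[0,0,0],0],[[0,0,0],[0,0,0],0]]'
python3 - <<'E'
from h import *
st=snap('wrist','w7')
o=cv2.imread('pics/w7_full.png')
t=np.linspace(0,2*np.pi,40)
for dist in (.1845,.2405):
    for rr in (.028,.014):
        q=proj('wrist',chp(dist,0,.04)+rr*(np.cos(t)[:,None]*D+np.sin(t)[:,None]*Y),st)
        cv2.polylines(o,[np.round(q*16).astype(int)],True,(0,255,0),1,cv2.LINE_AA,4)
cv2.imwrite('pics/w7.png',o)
go(chp(.1845,0,.007),RCH)
E
```

```text
time: 8.6
ee_pos: [0.6175, -0.263, 0.1722]
tcp_rot: [[0.13, -0.097, -0.987], [-0.004, -0.995, 0.098], [-0.991, -0.009, -0.13]]
force: [0.8, 0.1, -0.7]
finger_gap: 0.999
from [ 617.5834 -263.1591  172.1457] d tool mm [95.6598  1.7964 -2.4513]
 rotvec tool [-0.004   0.0089  0.0084]
```

View pics/w7.png

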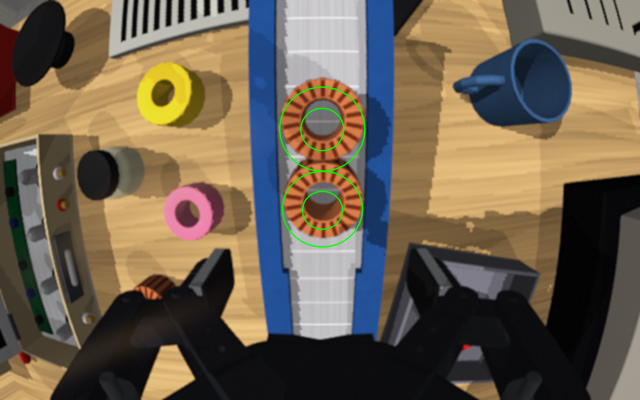

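```bash
python3 -m crank '[[[25,2,-8],[-0.004,0.009,0.008],0],[[25,0,0],[0,0,0],0],[[20,0,0],[0,0,0],0],[[12,0,0],[0,0,0],0],[[8,0,0],[0,0,0],0],[[5,0,0],[0,0,0],0],[[0,0,0],[0,0,0],0],[[0,0,0],[0,0,0],0],[[0,0,0],[0,0,0],0],[[0,0,0],[0,0,0],0]]'
python3 - <<'E'
from h import *
st=snap('wrist','w8')
go(chp(.190,0,.007),RCH)
E
```

```text
time: 9.65
ee_pos: [0.6386, -0.2667, 0.0795]
tcp_rot: [[0.14, -0.093, -0.986], [-0.013, -0.996, 0.093], [-0.99, -0.0, -0.141]]
force: [0.0, -0.6, 0.2]
finger_gap: 1.0
from [ 638.5608 -266.6502   79.324 ] d tool mm [ 0.8175 -0.4903  0.9955]
 rotvec tool [ 0.001  -0.0014  0.0003]
```

View pics/w8.png

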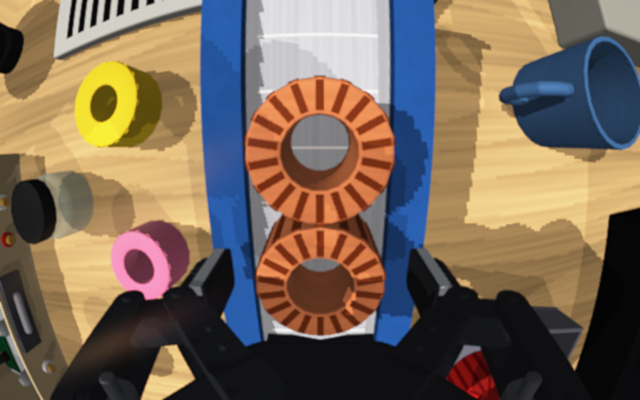

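```bash
python3 -m crank '[[[0,0,0],[0,0,0],255],[[0,0,0],[0,0,0],255],[[0,0,0],[0,0,0],255],[[0,0,0],[0,0,0],255],[[0,0,0],[0,0,0],255],[[0,0,0],[0,0,0],255],[[0,0,0],[0,0,0],255],[[0,0,0],[0,0,0],255],[[-3,0,2],[0,0,0],255],[[-10,0,2],[0,0,0],255]]'
python3 - <<'E'
from h import *
st=snap('wrist','w9')
E
```

```text
time: 10.7
ee_pos: [0.6316, -0.2654, 0.0896]
tcp_rot: [[0.136, -0.093, -0.986], [-0.01, -0.996, 0.093], [-0.991, -0.002, -0.137]]
force: [-0.3, -0.1, -2.8]
finger_gap: 0.65
```

View pics/w9.png

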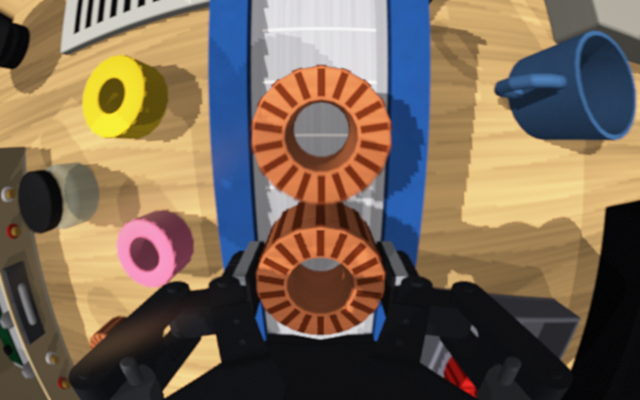

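```bash
python3 -m crank '[[[-25,0,3],[0,0,0],255],[[-35,0,3],[0,0,0],255],[[-40,0,3],[0,0,0],255],[[-40,-10,3],[0,0,0],255],[[-5,-40,8],[0,0,0],255],[[-2,-48,8],[0,0,0],255],[[0,-48,8],[0,0,0],255],[[0,-48,8],[0,0,0],255],[[0,-48,8],[0,0,0],255],[[0,-48,8],[0,0,0],255]]'
python3 - <<'E'
from h import *
go([.58,.03,.25],Rtool(np.radians(-94.5)))
E
```

```text
time: 11.75
ee_pos: [0.5794, 0.032, 0.2287]
tcp_rot: [[0.14, -0.094, -0.986], [-0.013, -0.996, 0.093], [-0.99, -0.001, -0.14]]
force: [0.2, 0.0, -2.2]
finger_gap: 0.647
from [579.4018  31.9695 228.7293] d tool mm [-20.9523   1.8927  -3.7546]
 rotvec tool [-0.0153 -0.1407 -0.0005]
```

```bash
python3 -m crank '[[[-10,0,0],[-0.008,-0.07,0],255],[[-10,0,0],[-0.008,-0.07,0],255],[[0,0,0],[0,0,0],255],[[0,0,0],[0,0,0],255],[[0,0,0],[0,0,0],255],[[0,0,0],[0,0,0],255],[[0,0,0],[0,0,0],255],[[0,0,0],[0,0,0],255],[[0,0,0],[0,0,0],255],[[0,0,0],[0,0,0],255]]'
python3 - <<'E'
from h import *
st=snap('wrist','w10'); np.save('st10.npy',Tm(*st)); print(st); snap('top','t10')
E
```

```text
time: 12.75
ee_pos: [0.578, 0.0303, 0.2483]
tcp_rot: [[0.0, -0.078, -0.997], [-0.001, -0.997, 0.078], [-1.0, 0.001, -0.0]]
force: [1.1, -0.1, -2.7]
finger_gap: 0.645
(array([[ 0.0004, -0.0775, -0.997 ],
       [-0.0007, -0.997 ,  0.0775],
       [-1.    ,  0.0006, -0.0004]]), array([0.578 , 0.0303, 0.2483]))
```

View pics/w10.png

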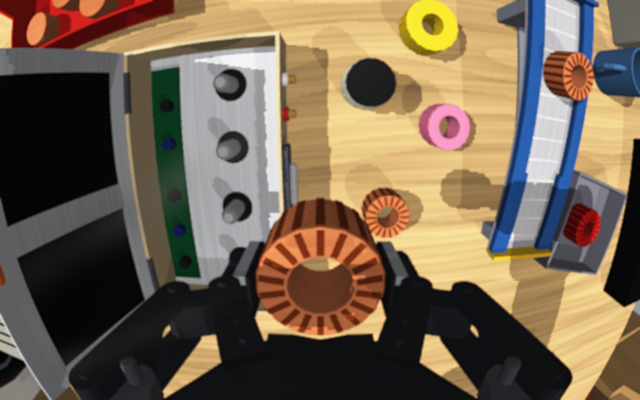

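View pics/t10.png

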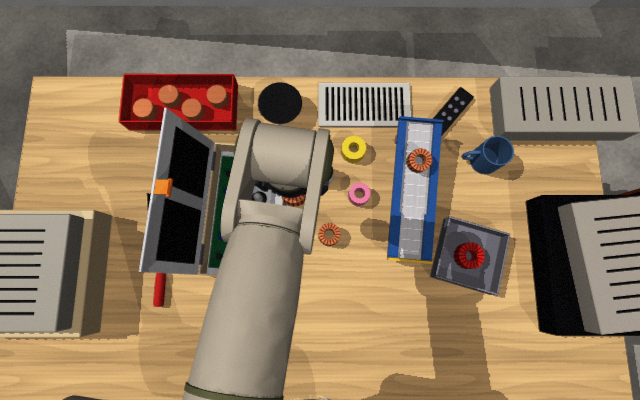

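Run:
```python
import cv2
im=cv2.imread('pics/w10_full.png')[25:285,110:310]
cv2.imwrite('pics/w10a.png',cv2.resize(im,None,fx=2.3*1.3,fy=2.3,interpolation=cv2.INTER_CUBIC) if 0 else cv2.resize(im,None,fx=2.3,fy=2.3,interpolation=cv2.INTER_CUBIC))
im=cv2.imread('pics/top0.png')[140:290,200:310]
cv2.imwrite('pics/t0c.png',cv2.resize(im,None,fx=4,fy=4,interpolation=cv2.INTER_CUBIC))
```

```text
(no output)
```

View pics/w10a.png

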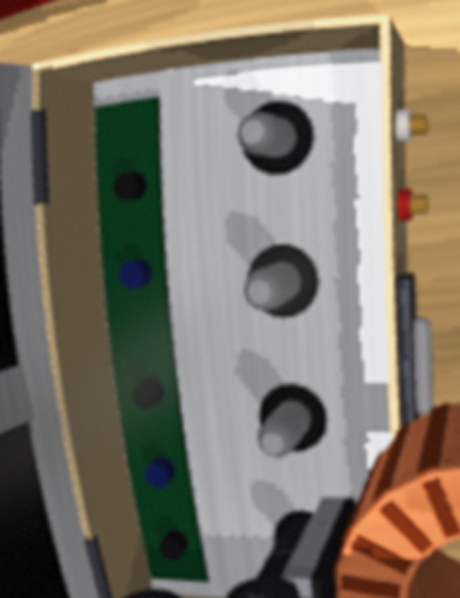

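View pics/t0c.png

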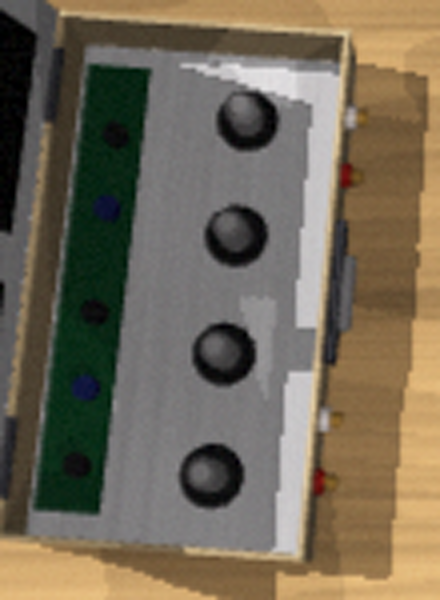

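Run:
```python
from h import *
T=np.load('st10.npy'); st=(T[:3,:3],T[:3,3])
f=lambda u,v:(110+u/2.3-.3,25+v/2.3-.3)
tips=[f(255,131),f(263,291),f(275,441)]; bases=[f(278,137),f(283,281),f(292,417)]
for q in tips: print('tip',onz('wrist',q,.05,st))
for q in bases: print('base',onz('wrist',q,.006,st))
g=lambda u,v:(200+u/4-.375,140+v/4-.375)
for q in [(247,121),(236,236),(224,353),(211,475)]: print('topbase',onz('top',g(*q),.006))
for q in [(243,113),(233,225),(217,348),(205,467)]: print('toptip',onz('top',g(*q),.05))
P=[(.12,0,.05),(.04,0,.05),(-.04,0,.05)]
print(fit('wrist',tips,P,[.57,.14,-.07],st))
P2=[(.12,0,.006),(.04,0,.006),(-.04,0,.006)]
print(fit('wrist',bases,P2,[.57,.14,-.07],st))
P4=[(.12,0,.006),(.04,0,.006),(-.04,0,.006),(-.12,0,.006)]
print(fit('top',[g(*q) for q in [(247,121),(236,236),(224,353),(211,475)]],P4,[.57,.14,-.07],st))
# chassis rim from top image
print(fit('top',[g(349,35),g(305,560),g(62,15),g(8,535)],[(.17,-.07,.065),(-.17,-.07,.065),(.17,.12,.065),(-.17,.12,.065)],[.57,.14,-.07]))
```

```text
tip [0.6923 0.1318 0.05  ]
tip [0.6131 0.1367 0.05  ]
tip [0.5347 0.1425 0.05  ]
base [0.6925 0.1328 0.006 ]
base [0.6126 0.1387 0.006 ]
base [0.5337 0.1449 0.006 ]
topbase [0.6937 0.1352 0.006 ]
topbase [0.6138 0.1404 0.006 ]
topbase [0.5349 0.1461 0.006 ]
topbase [0.455  0.1521 0.006 ]
toptip [0.687  0.1317 0.05  ]
toptip [0.6122 0.136  0.05  ]
toptip [0.5326 0.1438 0.05  ]
toptip [0.4578 0.149  0.05  ]
(array([ 0.5734,  0.1398, -0.0682]), array([[ 0.1075, -0.6983],
       [-0.3575, -0.1389],
       [ 0.1819,  0.9379]]))
(array([ 0.573 ,  0.1419, -0.0758]), array([[ 0.0374, -0.1732],
       [-0.1096, -0.2097],
       [ 0.0523,  0.4187]]))
(array([ 0.5744,  0.1435, -0.0708]), array([[ 0.0935, -0.1279],
       [-0.0767, -0.1636],
       [-0.0839,  0.156 ],
       [ 0.068 ,  0.1198]]))
(array([ 0.5741,  0.14  , -0.0617]), array([[ 0.937 , -1.51  ],
       [ 1.3249,  0.2727],
       [-0.0504, -0.8697],
       [-2.1489,  1.7279]]))
```

```bash
cat >> h.py <<'E'
CA=[.5733,.1410,-.0715]
def cap(x,y,z): return rz(CA[2])@np.array([x,y,z])+[CA[0],CA[1],0]
RCA=Rtool(CA[2]-np.pi/2)
def held(name,st,out,zs=(0,),xb=.006,r=.028,tilt=0):
    o=cv2.imread(f'pics/{name}_full.png'); t=np.linspace(0,2*np.pi,60); R,p=st
    o=cv2.resize(o[180:350,220:420],None,fx=4,fy=4,interpolation=cv2.INTER_CUBIC)
    for z,col in zip(zs,((0,255,0),(255,0,0),(255,255,0))):
        for rr in (r,.014):
            L=np.c_[np.full(60,xb-.04),rr*np.cos(t),z+rr*np.sin(t)]
            q=(proj('wrist',L@R.T+p,st)-[220,180])*4+1.5
            cv2.polylines(o,[np.round(q*16).astype(int)],True,col,1,cv2.LINE_AA,4)
    cv2.imwrite(f'pics/{out}.png',o[:600])
E
python3 - <<'E'
from h import *
T=np.load('st10.npy'); st=(T[:3,:3],T[:3,3])
held('w10',st,'w10h',(0,.004))
E
```

```text
(no output)
```

View pics/w10h.png

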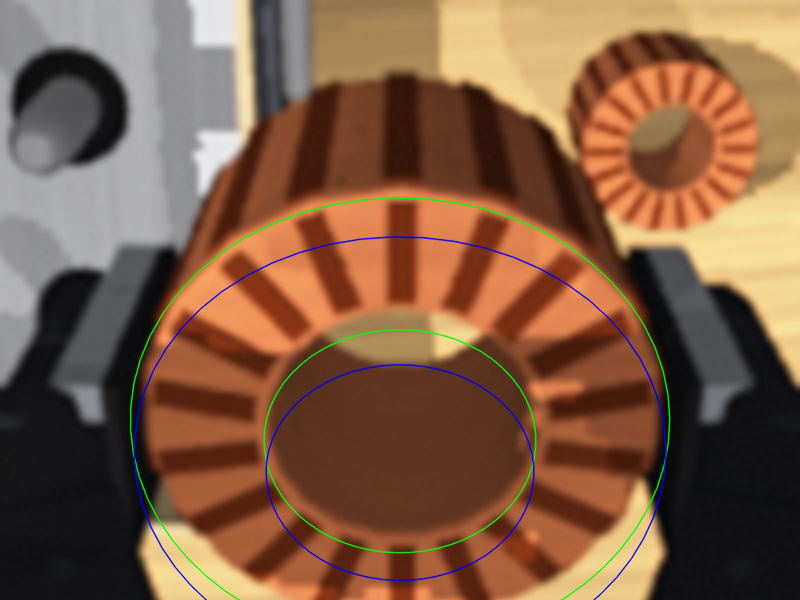

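```bash
cat >> h.py <<'E'
def fitheld(L,R_,T,hl,hr,ht,hb,r=.028):
    """extremes in the 4x crop -> face centre in tool coords"""
    st=(np.eye(3),np.zeros(3)); t=np.linspace(0,2*np.pi,721)
    def ext(v):
        o=[]
        for rr in (r,.014):
            c=np.c_[np.full(721,v[0]),v[1]+rr*np.cos(t),v[2]+rr*np.sin(t)]
            q=(proj('wrist',c,st)-[220,180])*4+1.5
            o+= [q[:,0].min(),q[:,0].max(),q[:,1].min(),q[:,1].max()]
        return np.array(o)
    m=np.array([L,R_,T,np.nan,hl,hr,ht,hb]); k=~np.isnan(m)
    s=least_squares(lambda v:(ext(v)-m)[k]/4,[-.03,0,0]); return s.x,s.fun
E
python3 - <<'E'
from h import *
print(fitheld(147,656,187,258,543,310,533))
print(fitheld(147,656,187,np.nan,np.nan,310,533))
E
```

```text
(array([-0.0292,  0.0002,  0.0007]), array([-1.6494,  1.3961, -0.3577,  2.9281, -2.6825,  0.7812, -0.471 ]))
(array([-0.0274,  0.0002,  0.0017]), array([-0.544 ,  0.544 ,  0.2262,  0.8272, -1.2102]))
```

Run:
```python
from h import *
p=cap(.04,0,.1)+np.array([.001,0,0]); print(p)
go(p,RCA)
```

```text
[0.6142 0.1381 0.1   ]
from [578.0469  30.2907 248.2918] d tool mm [ 148.2343 -110.4231  -27.6163]
 rotvec tool [-0.0061 -0.0005 -0.0006]
```

```bash
python3 -m crank '[[[5,-25,-6],[-0.006,0,0],255],[[20,-35,-9],[0,0,0],255],[[25,-30,-7.5],[0,0,0],255],[[30,-20.5,-5],[0,0,0],255],[[30,0,0],[0,0,0],255],[[25,0,0],[0,0,0],255],[[13,0,0],[0,0,0],255],[[0,0,0],[0,0,0],255],[[0,0,0],[0,0,0],255],[[0,0,0],[0,0,0],255]]'
python3 - <<'E'
from h import *
st=snap('wrist','w11',(190,130,450,330),3)
go(cap(.04,0,.1)+np.array([.001,0,0]),RCA)
snap('side','s11',(210,170,400,330),4)
E
```

```text
time: 13.85
ee_pos: [0.6144, 0.1383, 0.102]
tcp_rot: [[0.003, -0.072, -0.997], [-0.001, -0.997, 0.072], [-1.0, 0.0, -0.003]]
force: [0.4, 0.2, -2.0]
finger_gap: 0.645
from [614.2783 138.3279 101.811 ] d tool mm [1.8108 0.1901 0.0724]
 rotvec tool [-0.0002 -0.003  -0.0004]
```

View pics/w11.png

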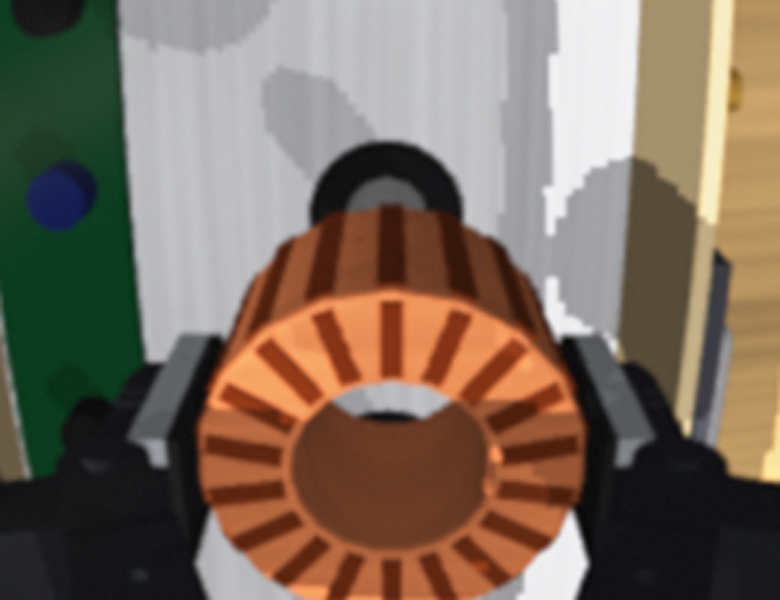

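View pics/s11.png

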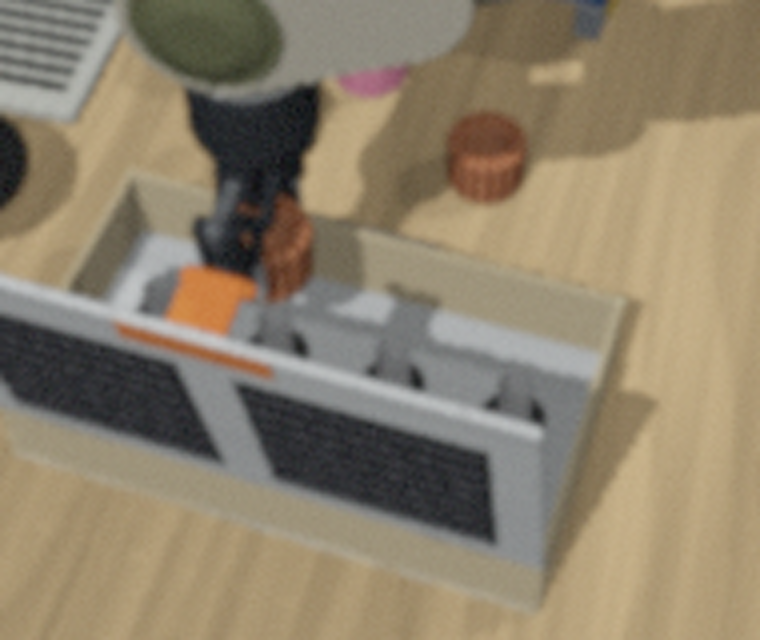

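```bash
python3 -m crank '[[[12,0,0],[0,0,0],255],[[12,0,0],[0,0,0],255],[[10,0,0],[0,0,0],255],[[6,0,0],[0,0,0],255],[[5,0,0],[0,0,0],255],[[5,0,0],[0,0,0],255],[[5,0,0],[0,0,0],255],[[0,0,0],[0,0,0],255],[[0,0,0],[0,0,0],255],[[0,0,0],[0,0,0],255]]'
python3 - <<'E'
from h import *
st=snap('wrist','w12',(190,130,450,330),3)
print(bot.observe()['force'],bot.observe()['moment'])
E
```

```text
time: 14.95
ee_pos: [0.6138, 0.1383, 0.0457]
tcp_rot: [[0.001, -0.072, -0.997], [-0.001, -0.997, 0.072], [-1.0, 0.001, -0.001]]
force: [-0.3, -0.5, -2.6]
finger_gap: 0.644
[-0.2269 -0.2044 -2.9137] [ 0.0359 -0.0164 -0.0128]
```

View pics/w12.png

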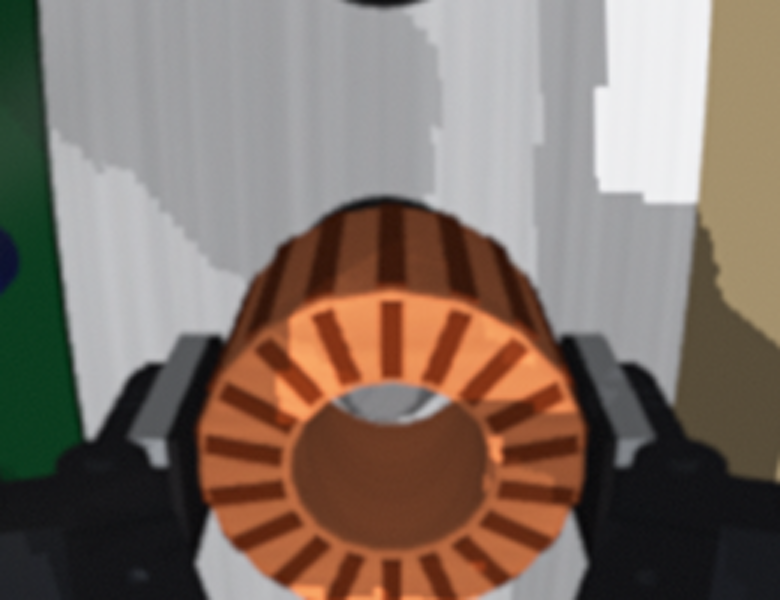

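```bash
python3 -m crank '[[[6,0,0],[0,0,0],255],[[6,0,0],[0,0,0],255],[[5,0,0],[0,0,0],255],[[4,0,0],[0,0,0],255],[[3,0,0],[0,0,0],255],[[1,0,0],[0,0,0],255],[[0,0,0],[0,0,0],255],[[0,0,0],[0,0,0],255],[[0,0,0],[0,0,0],255],[[0,0,0],[0,0,0],255]]'
python3 - <<'E'
from h import *
st=snap('wrist','w13',(190,130,450,330),3)
print(bot.observe()['force'],bot.observe()['moment'])
E
```

```text
time: 16.0
ee_pos: [0.6137, 0.1383, 0.0204]
tcp_rot: [[0.001, -0.072, -0.997], [-0.001, -0.997, 0.072], [-1.0, 0.001, -0.001]]
force: [0.5, -0.0, -2.0]
finger_gap: 0.646
[ 0.8426 -0.0948 -2.6928] [-0.0626  0.0308  0.0069]
```

View pics/w13.png

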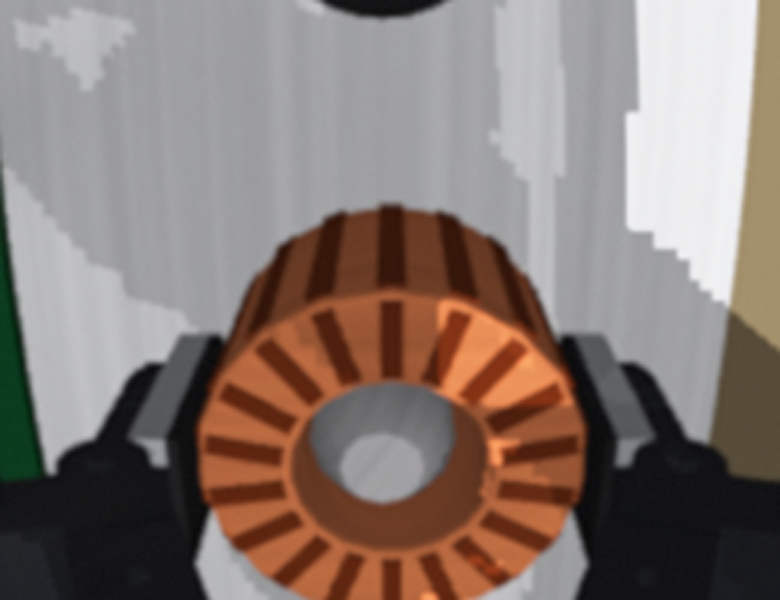

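```bash
python3 -m crank '[[[2,0,0],[0,0,0],255],[[1.5,0,0],[0,0,0],255],[[1,0,0],[0,0,0],255],[[0,0,0],[0,0,0],255],[[0,0,0],[0,0,0],60],[[0,0,0],[0,0,0],30],[[0,0,0],[0,0,0],30],[[0,0,0],[0,0,0],30],[[0,0,0],[0,0,0],30],[[-20,0,0],[0,0,0],30]]'
python3 -m crank '[[[-40,0,0],[0,0,0],30],[[-40,0,0],[0,0,0],0],[[-30,30,0],[0,0,0],0],[[-20,45,10],[0,0,0],0],[[0,45,10],[0,0,0],0],[[0,45,10],[0,0,0],0],[[0,30,10],[0,0,0],0],[[0,0,0],[0,0,0],0],[[0,0,0],[0,0,0],0],[[0,0,0],[0,0,0],0]]'
python3 - <<'E'
from h import *
st=snap('wrist','w14'); np.save('st14.npy',Tm(*st)); print(st[1])
E
```

```text
time: 17.05
ee_pos: [0.6121, 0.1382, 0.0337]
tcp_rot: [[-0.004, -0.072, -0.997], [-0.001, -0.997, 0.072], [-1.0, 0.001, 0.004]]
force: [-0.3, 0.1, -0.4]
finger_gap: 0.88
time: 18.05
ee_pos: [0.56, -0.0521, 0.1658]
tcp_rot: [[0.001, -0.071, -0.998], [-0.0, -0.998, 0.071], [-1.0, 0.0, -0.001]]
force: [-0.1, 0.0, 0.4]
finger_gap: 1.0
[ 0.56   -0.0521  0.1658]
```

View pics/w14.png

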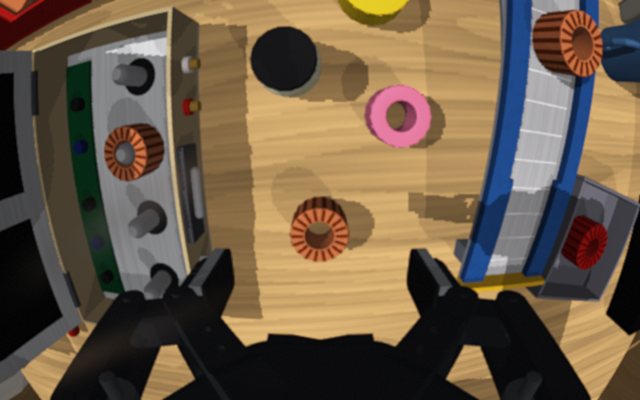

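Run:
```python
from h import *
T=np.load('st14.npy'); st=(T[:3,:3],T[:3,3])
p=onz('wrist',(320,236),.04,st); print(p)
o=cv2.imread('pics/w14_full.png'); t=np.linspace(0,2*np.pi,60)
for z,rr in ((.04,.028),(.04,.014),(0,.028)):
    q=proj('wrist',np.c_[p[0]+rr*np.cos(t),p[1]+rr*np.sin(t),np.full(60,z)],st); cv2.polylines(o,[np.round(q*16).astype(int)],True,(0,255,0),1,cv2.LINE_AA,4)
cv2.imwrite('pics/w14o.png',cv2.resize(o[170:290,240:400],None,fx=4,fy=4))
go([p[0],p[1],.006],RCA)
```

```text
[ 0.5156 -0.0493  0.04  ]
from [560.0701 -51.9325 165.7674] d tool mm [159.7432   0.3752  44.6494]
 rotvec tool [ 0.0013 -0.0005 -0.0005]
```

View pics/w14o.png

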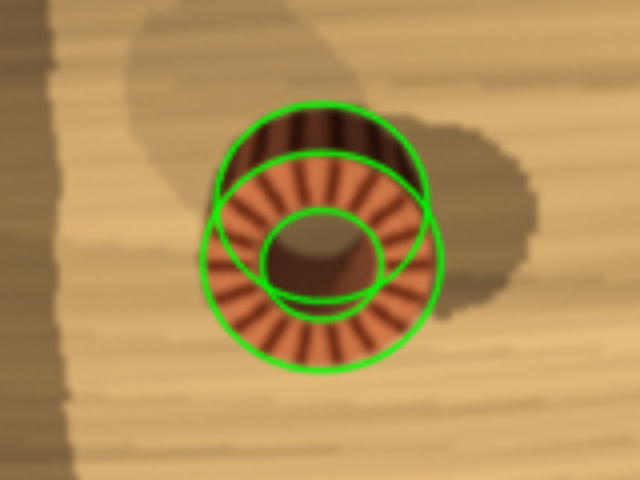

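```bash
python3 -m crank '[[[25,-0.5,15],[0,0,0],0],[[35,0,20],[0,0,0],0],[[35,0,9],[0,0,0],0],[[28,0,0],[0,0,0],0],[[18,0,0],[0,0,0],0],[[10,0,0],[0,0,0],0],[[6,0,0],[0,0,0],0],[[0,0,0],[0,0,0],0],[[0,0,0],[0,0,0],255],[[0,0,0],[0,0,0],255]]'
python3 -m crank '[[[0,0,0],[0,0,0],255],[[0,0,0],[0,0,0],255],[[0,0,0],[0,0,0],255],[[0,0,0],[0,0,0],255],[[0,0,0],[0,0,0],255],[[-5,0,0],[0,0,0],255],[[-30,0,0],[0,0,0],255],[[-40,0,0],[0,0,0],255],[[-40,0,0],[0,0,0],255],[[0,0,0],[0,0,0],255]]'
python3 - <<'E'
from h import *
st=snap('wrist','w15'); np.save('st15.npy',Tm(*st)); print(st[1])
held('w15',st,'w15h',(.001,),xb=.0115)
go(cap(-.04,0,.1)+np.array([.001,0,0]),RCA)
E
```

```text
time: 19.1
ee_pos: [0.5165, -0.0495, 0.0095]
tcp_rot: [[0.002, -0.071, -0.997], [-0.001, -0.997, 0.071], [-1.0, 0.001, -0.002]]
force: [-0.4, 0.5, -0.8]
finger_gap: 0.692
time: 20.1
ee_pos: [0.5181, -0.05, 0.1288]
tcp_rot: [[0.009, -0.071, -0.997], [-0.004, -0.997, 0.071], [-1.0, 0.003, -0.009]]
force: [-0.0, -0.7, -2.6]
finger_gap: 0.631
[ 0.5181 -0.05    0.1288]
from [516.7943 -49.6266 125.8722] d tool mm [  25.5503 -194.2928   -3.6067]
 rotvec tool [-0.     -0.0048 -0.0017]
```

View pics/w15h.png

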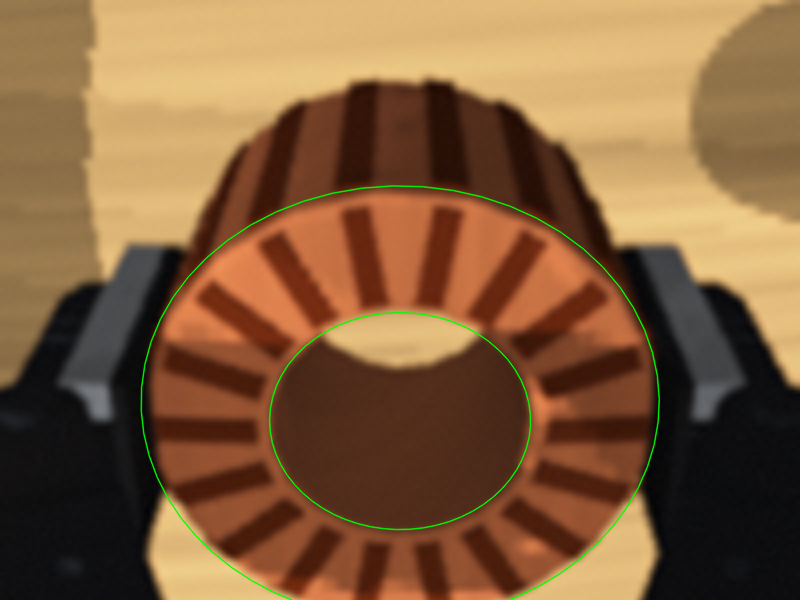

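View pics/w15.png

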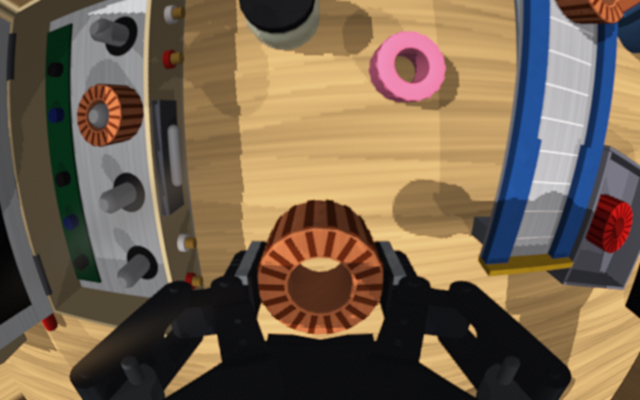

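```bash
python3 -m crank '[[[0,-30,0],[0,-0.003,0],255],[[0,-45,-1],[0,0,0],255],[[0,-45,-1],[0,0,0],255],[[0,-42,-1],[0,0,0],255],[[0,-32,-0.6],[0,0,0],255],[[10,0,0],[0,0,0],255],[[15,0,0],[0,0,0],255],[[0,0,0],[0,0,0],255],[[0,0,0],[0,0,0],255],[[0,0,0],[0,0,0],255]]'
python3 - <<'E'
from h import *
st=snap('wrist','w16',(190,130,450,330),3)
go(cap(-.04,0,.1)+np.array([.001,0,0]),RCA)
E
```

```text
time: 21.15
ee_pos: [0.5335, 0.1434, 0.0988]
tcp_rot: [[-0.002, -0.072, -0.997], [-0.0, -0.997, 0.072], [-1.0, 0.001, 0.002]]
force: [-0.1, -0.7, -1.9]
finger_gap: 0.628
from [533.59   143.4839  99.037 ] d tool mm [-0.9647 -0.4308 -0.7813]
 rotvec tool [-0.0007  0.0019 -0.0006]
```

View pics/w16.png

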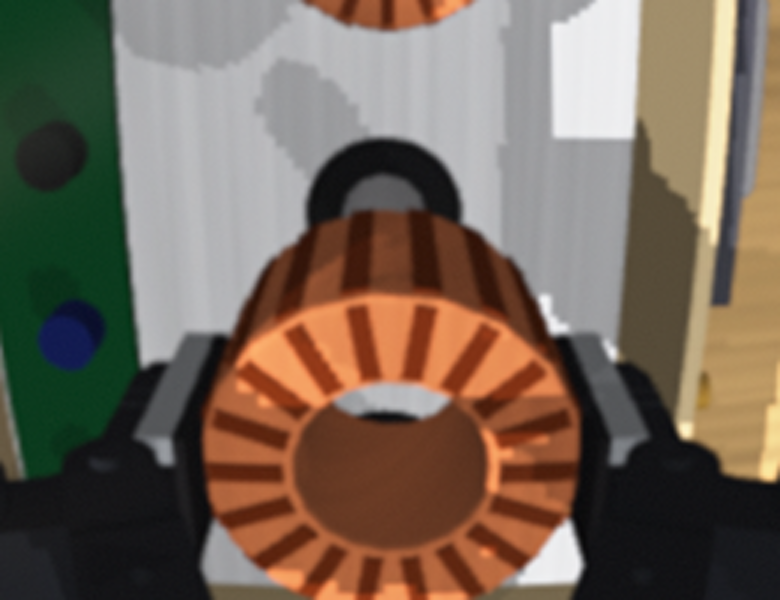

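```bash
python3 -m crank '[[[12,-1.2,-0.8],[0,0,0],255],[[12,0,0],[0,0,0],255],[[12,0,0],[0,0,0],255],[[10,0,0],[0,0,0],255],[[8,0,0],[0,0,0],255],[[8,0,0],[0,0,0],255],[[7,0,0],[0,0,0],255],[[6,0,0],[0,0,0],255],[[4,0,0],[0,0,0],255],[[0,0,0],[0,0,0],255]]'
python3 - <<'E'
from h import *
st=snap('wrist','w17',(190,130,450,330),3)
print(bot.observe()['force'],st[1])
E
```

```text
time: 22.2
ee_pos: [0.5338, 0.145, 0.0192]
tcp_rot: [[-0.003, -0.072, -0.997], [-0.0, -0.997, 0.072], [-1.0, 0.001, 0.003]]
force: [0.0, -0.1, -1.7]
finger_gap: 0.626
[ 0.4394  0.1244 -1.7089] [0.5338 0.145  0.0192]
```

View pics/w17.png

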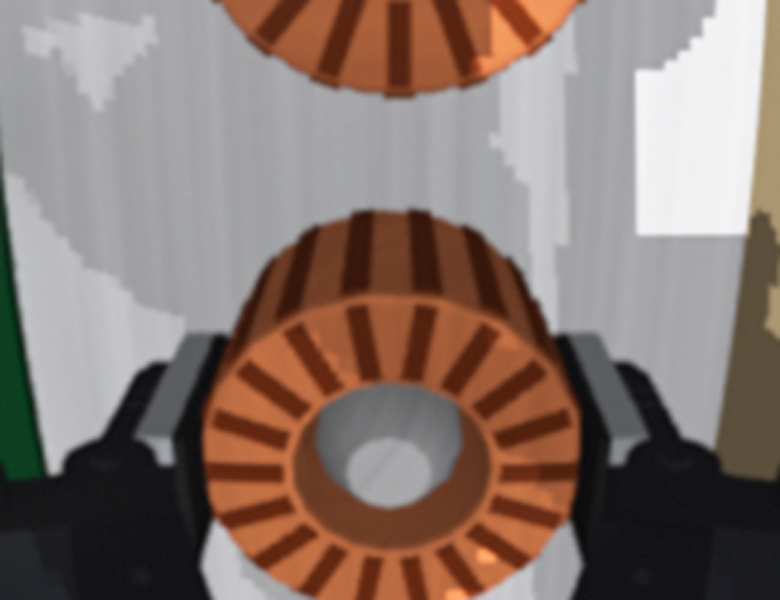

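```bash
python3 -m crank '[[[2,0,0],[0,0,0],255],[[2,0,0],[0,0,0],255],[[0,0,0],[0,0,0],255],[[0,0,0],[0,0,0],60],[[0,0,0],[0,0,0],30],[[0,0,0],[0,0,0],30],[[0,0,0],[0,0,0],30],[[-20,0,0],[0,0,0],30],[[-40,0,0],[0,0,0],30],[[-40,0,0],[0,0,0],30]]'
python3 - <<'E'
from h import *
go(chp(.20,0,.12),RCH)
snap('side','s18',(190,60,430,230),3)
E
```

```text
time: 23.25
ee_pos: [0.5338, 0.145, 0.1166]
tcp_rot: [[-0.004, -0.072, -0.997], [-0.001, -0.997, 0.072], [-1.0, 0.001, 0.004]]
force: [1.7, -0.6, 1.1]
finger_gap: 0.878
from [533.8453 144.9658 116.5599] d tool mm [ -75.2799  402.4829 -126.9313]
 rotvec tool [0.023  0.1435 0.0007]
```

View pics/s18.png

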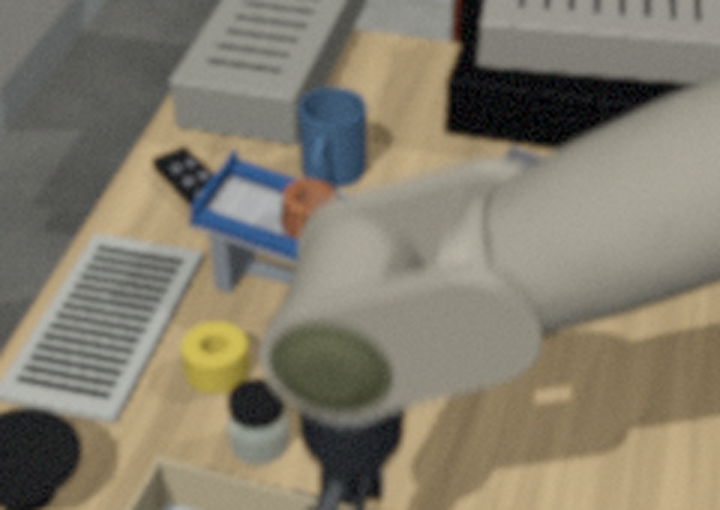

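```bash
python3 -m crank '[[[-40,0,0],[0,0,0],0],[[-35,20,-6],[0,0,0],0],[[0,45,-14],[0,0,0],0],[[0,47,-15],[0,0,0],0],[[0,47,-15],[0,0,0],0],[[0,47,-15],[0,0,0],0],[[0,47,-15],[0,0,0],0],[[0,47,-15],[0,0,0],0],[[0,47,-15],[0,0,0],0],[[0,47,-15],[0,0,0],0]]'
python3 -m crank '[[[0,8,0],[0.011,0.072,0],0],[[0,0,0],[0.011,0.071,0],0],[[0,0,0],[0,0,0],0],[[0,0,0],[0,0,0],0],[[0,0,0],[0,0,0],0],[[0,0,0],[0,0,0],0],[[0,0,0],[0,0,0],0],[[0,0,0],[0,0,0],0],[[0,0,0],[0,0,0],0],[[0,0,0],[0,0,0],0]]'
python3 - <<'E'
from h import *
st=snap('wrist','w19')
o=cv2.imread('pics/w19_full.png')
t=np.linspace(0,2*np.pi,40)
for dist in (.246,):
    for rr in (.028,.014):
        q=proj('wrist',chp(dist,0,.04)+rr*(np.cos(t)[:,None]*D+np.sin(t)[:,None]*Y),st)
        cv2.polylines(o,[np.round(q*16).astype(int)],True,(0,255,0),1,cv2.LINE_AA,4)
cv2.imwrite('pics/w19.png',o)
go(chp(.246,0,.007),RCH)
E
```

```text
time: 24.3
ee_pos: [0.6311, -0.2589, 0.1904]
tcp_rot: [[-0.003, -0.072, -0.997], [-0.0, -0.997, 0.072], [-1.0, 0.001, 0.003]]
force: [1.3, 0.5, 0.7]
finger_gap: 0.997
time: 25.3
ee_pos: [0.6304, -0.2648, 0.1905]
tcp_rot: [[0.139, -0.093, -0.986], [-0.012, -0.996, 0.093], [-0.99, -0.001, -0.14]]
force: [-0.0, 0.5, 0.2]
finger_gap: 1.002
from [ 630.3899 -264.8631  190.5764] d tool mm [112.1808   0.6802 -47.6557]
 rotvec tool [ 0.001  -0.0008  0.001 ]
```

View pics/w19.png

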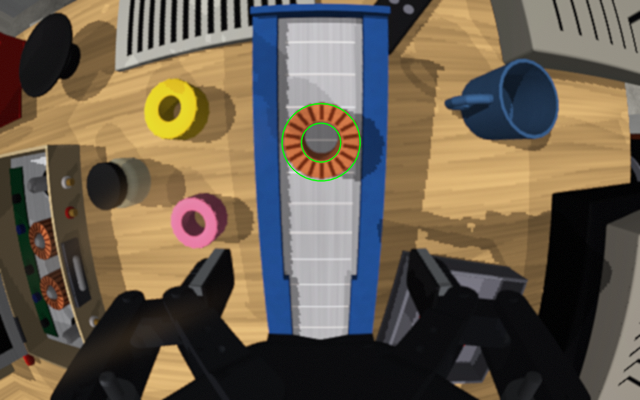

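```bash
python3 -m crank '[[[15,0.7,-24],[0,0,0],0],[[25,0,-23.5],[0,0,0],0],[[25,0,0],[0,0,0],0],[[20,0,0],[0,0,0],0],[[12,0,0],[0,0,0],0],[[8,0,0],[0,0,0],0],[[7,0,0],[0,0,0],0],[[0,0,0],[0,0,0],0],[[0,0,0],[0,0,0],0],[[0,0,0],[0,0,0],0]]'
python3 - <<'E'
from h import *
st=snap('wrist','w20')
go(chp(.246,0,.007),RCH)
E
```

```text
time: 26.35
ee_pos: [0.693, -0.2715, 0.0873]
tcp_rot: [[0.141, -0.093, -0.986], [-0.013, -0.996, 0.093], [-0.99, -0.0, -0.141]]
force: [-0.2, 0.1, 1.0]
finger_gap: 0.999
from [ 692.971  -271.4943   87.2143] d tool mm [ 1.0298 -0.1722  0.1876]
 rotvec tool [ 0.001  -0.0019  0.0005]
```

View pics/w20.png

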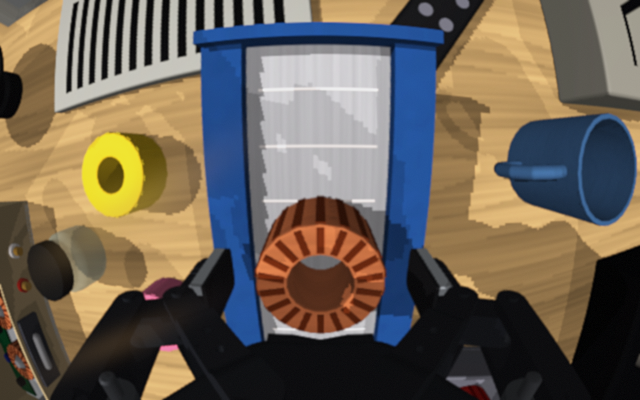

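```bash
python3 -m crank '[[[0,0,0],[0,0,0],255],[[0,0,0],[0,0,0],255],[[0,0,0],[0,0,0],255],[[0,0,0],[0,0,0],255],[[0,0,0],[0,0,0],255],[[0,0,0],[0,0,0],255],[[0,0,0],[0,0,0],255],[[-5,0,0],[0,0,0],255],[[-20,0,5],[0,0,0],255],[[-30,0,15],[0,0,0],255]]'
python3 - <<'E'
from h import *
st=snap('wrist','w21')
go(cap(-.12,-.10,.2),RCA)
E
```

```text
time: 27.4
ee_pos: [0.6645, -0.268, 0.1356]
tcp_rot: [[0.135, -0.093, -0.986], [-0.009, -0.996, 0.092], [-0.991, -0.003, -0.136]]
force: [0.6, -0.9, -2.3]
finger_gap: 0.643
from [ 664.0314 -269.1038  142.6869] d tool mm [ -92.0203 -297.1944  235.6826]
 rotvec tool [-0.0218 -0.1427 -0.0024]
```

View pics/w21.png

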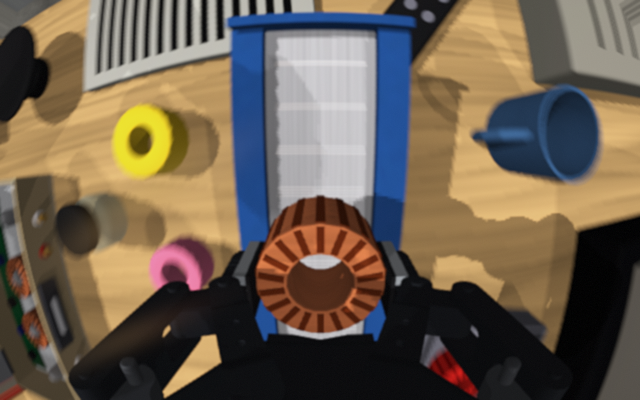

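```bash
python3 -m crank '[[[-40,0,0],[0,0,0],255],[[-40,-10,8],[0,0,0],255],[[-12,-35,28],[0,0,0],255],[[0,-38,30],[0,0,0],255],[[0,-38,30],[0,0,0],255],[[0,-38,30],[0,0,0],255],[[0,-38,30],[0,0,0],255],[[0,-38,30],[0,0,0],255],[[0,-36,28],[-0.011,-0.071,-0.001],255],[[0,-26,22],[-0.011,-0.072,-0.001],255]]'
python3 - <<'E'
from h import *
go(cap(-.12,0,.1)+np.array([.001,0,0]),RCA)
st=snap('wrist','w22'); np.save('st22.npy',Tm(*st))
held('w22',st,'w22h',(.001,),xb=.0115)
E
```

```text
time: 28.45
ee_pos: [0.4449, 0.0517, 0.1976]
tcp_rot: [[-0.006, -0.07, -0.998], [0.002, -0.998, 0.07], [-1.0, -0.001, 0.006]]
force: [2.0, -0.5, -2.4]
finger_gap: 0.643
from [444.9408  51.6594 197.565 ] d tool mm [ 97.6768 -98.2194  -3.4002]
 rotvec tool [0.0013 0.0065 0.0013]
```

View pics/w22.png

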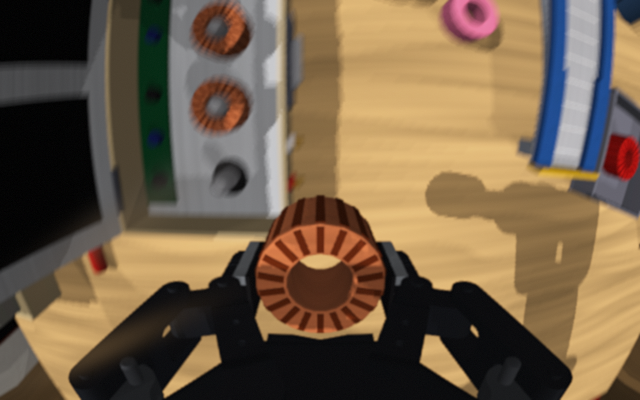

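View pics/w22h.png

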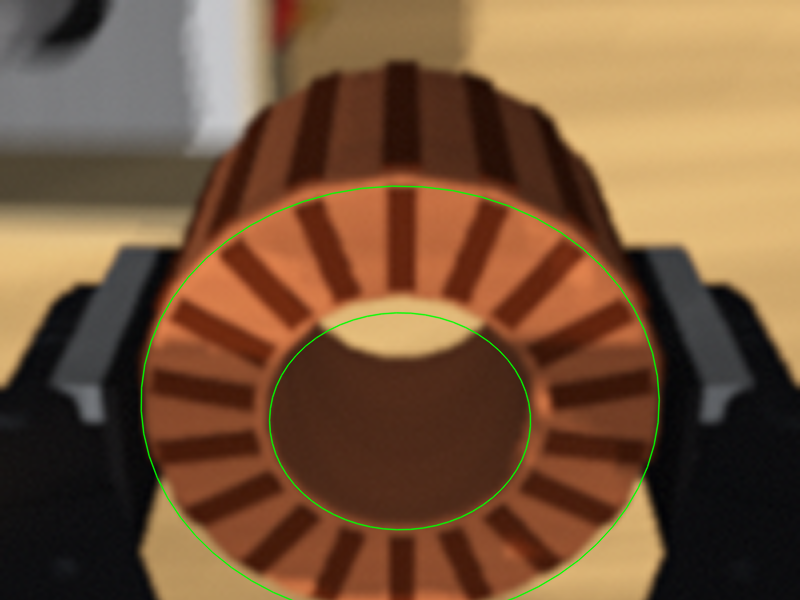

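```bash
python3 -m crank '[[[0,-25,0],[0,0.006,0],255],[[0,-40,-2],[0,0,0],255],[[5,-34,0],[0,0,0],255],[[25,0,0],[0,0,0],255],[[30,0,0],[0,0,0],255],[[25,0,0],[0,0,0],255],[[13,0,0],[0,0,0],255],[[0,0,0],[0,0,0],255],[[0,0,0],[0,0,0],255],[[0,0,0],[0,0,0],255]]'
python3 - <<'E'
from h import *
st=snap('wrist','w23',(190,130,450,330),3)
go(cap(-.12,0,.1),RCA)
E
```

```text
time: 29.5
ee_pos: [0.4571, 0.1484, 0.1009]
tcp_rot: [[0.005, -0.071, -0.997], [0.001, -0.997, 0.071], [-1.0, -0.002, -0.005]]
force: [-0.1, 0.6, -3.5]
finger_gap: 0.648
from [457.0558 148.4067 100.8632] d tool mm [ 0.8467 -0.9153  3.528 ]
 rotvec tool [ 0.     -0.0051  0.0016]
```

View pics/w23.png

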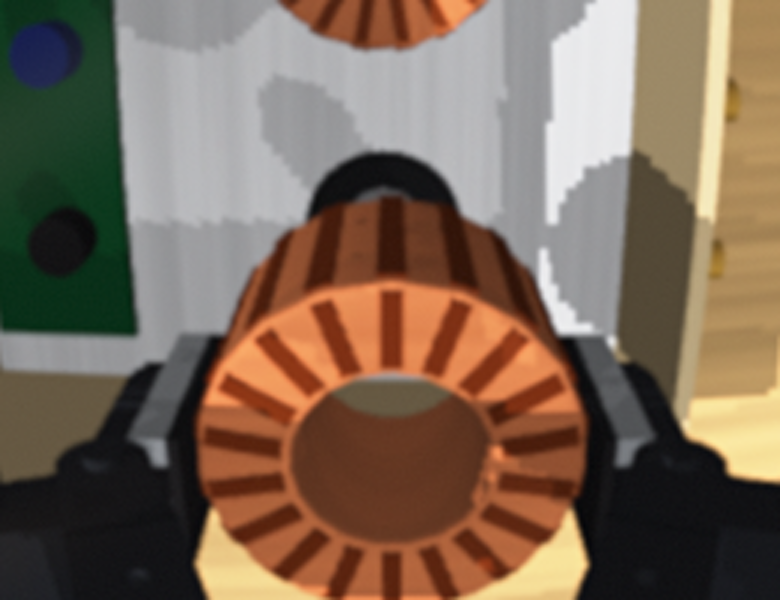

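```bash
python3 -m crank '[[[0,-1.5,3.5],[0,-0.005,0],255],[[6,0,0],[0,0,0],255],[[12,0,0],[0,0,0],255],[[10,0,0],[0,0,0],255],[[8,0,0],[0,0,0],255],[[8,0,0],[0,0,0],255],[[6,0,0],[0,0,0],255],[[4,0,0],[0,0,0],255],[[0,0,0],[0,0,0],255],[[0,0,0],[0,0,0],255]]'
python3 - <<'E'
from h import *
st=snap('wrist','w24',(190,130,450,330),3)
go(cap(-.12,0,.02),RCA); print(bot.observe()['force'])
E
```

```text
time: 30.55
ee_pos: [0.4533, 0.1502, 0.0462]
tcp_rot: [[-0.001, -0.071, -0.997], [0.001, -0.997, 0.071], [-1.0, -0.001, 0.001]]
force: [-0.8, -0.7, -2.9]
finger_gap: 0.642
from [453.3347 150.2454  46.2519] d tool mm [26.2506  0.6905 -0.3434]
 rotvec tool [0.0001 0.0009 0.0015]
[-0.2795 -0.0929 -2.3789]
```

View pics/w24.png

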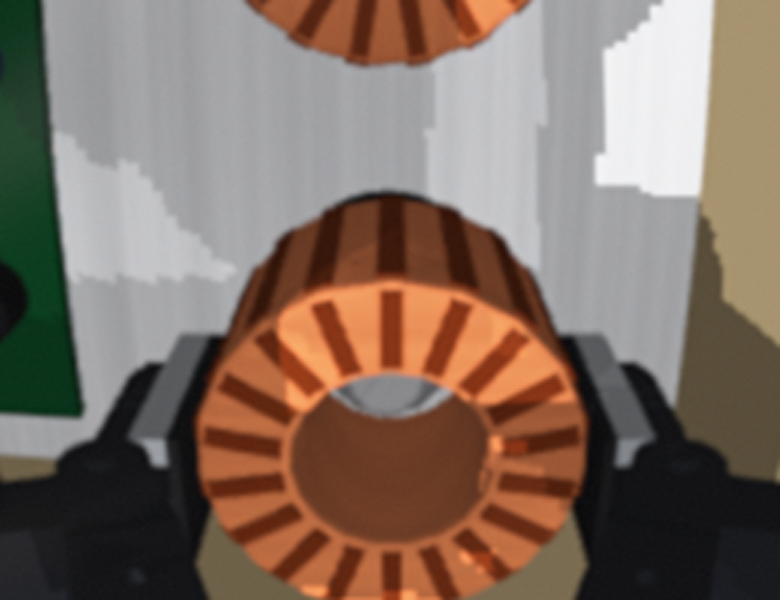

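Post is in the hole. Continue down and release.

```bash
python3 -m crank '[[[7,0,0],[0,0,0],255],[[7,0,0],[0,0,0],255],[[6,0,0],[0,0,0],255],[[4,0,0],[0,0,0],255],[[3,0,0],[0,0,0],255],[[2,0,0],[0,0,0],255],[[1,0,0],[0,0,0],255],[[0,0,0],[0,0,0],255],[[0,0,0],[0,0,0],255],[[0,0,0],[0,0,0],255]]'
python3 - <<'E'
from h import *
st=snap('wrist','w25',(190,130,450,330),3); print(bot.observe()['force'])
E
python3 -m crank '[[[0,0,0],[0,0,0],60],[[0,0,0],[0,0,0],30],[[0,0,0],[0,0,0],30],[[0,0,0],[0,0,0],30],[[-20,0,0],[0,0,0],30],[[-40,0,0],[0,0,0],30],[[-40,0,0],[0,0,0],0],[[-45,0,-10],[0,0,0],0],[[-45,10,-20],[0,0,0],0],[[-40,10,-20],[0,0,0],0]]'
python3 - <<'E'
from h import *
st=snap('wrist','w26'); np.save('st26.npy',Tm(*st)); print(st[1])
snap('side','s26',(170,170,410,340),3)
E
```

```text
time: 31.6
ee_pos: [0.4532, 0.1503, 0.0161]
tcp_rot: [[-0.001, -0.071, -0.997], [0.002, -0.997, 0.071], [-1.0, -0.001, 0.001]]
force: [-0.8, -0.3, -3.1]
finger_gap: 0.647
[ 0.0764  0.2542 -2.1062]
time: 32.65
ee_pos: [0.5021, 0.1263, 0.2484]
tcp_rot: [[0.0, -0.071, -0.997], [0.002, -0.997, 0.071], [-1.0, -0.002, -0.0]]
force: [0.5, 0.1, -0.9]
finger_gap: 1.003
[0.5021 0.1263 0.2484]
```

View pics/w26.png

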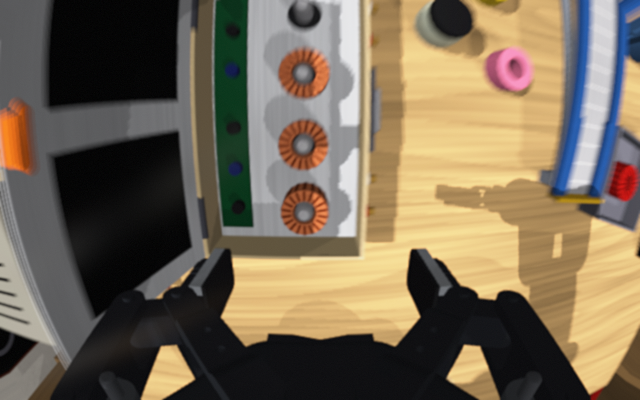

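View pics/s26.png

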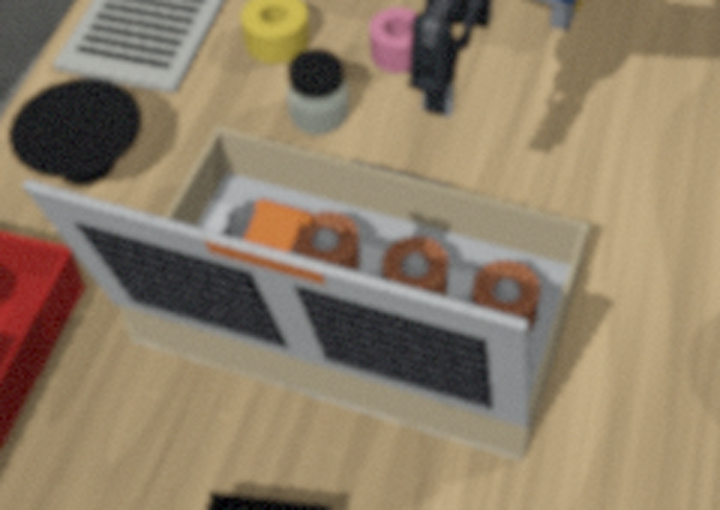

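```bash
cat >> h.py <<'E'
def cov(x,r,z,th):
    """cover-frame point: x along hinge, r from hinge towards free edge, z out of outer face"""
    return cap(x,.12-r*np.cos(th)+z*np.sin(th),.065+r*np.sin(th)+z*np.cos(th))
E
python3 - <<'E'
from h import *
obs=[('top',(.17,.215),(164.5,107.7)),('top',(-.17,.215),(139.7,270.9)),('side',(.17,.215),(179.7,231.4)),('side',(-.17,.215),(345.4,278))]
for th in np.arange(1.5,2.11,.1):
    print(round(th,2),[ (proj(n,cov(q[0],q[1],.003,th))[0]-uv).round(1) for n,q,uv in obs])
print(cov(0,.203,.006,1.9),cov(0,.215,.006,1.9))
E
```

```text
1.5 [array([31. ,  0.6]), array([32.4,  3.5]), array([ 13. , -26.1]), array([  8.5, -29.9])]
1.6 [array([20.7, -0.1]), array([21.2,  2.7]), array([  7.7, -18.6]), array([  5.5, -20.9])]
1.7 [array([10.8, -0.4]), array([10.5,  1.9]), array([  2.5, -10.2]), array([  2.4, -11. ])]
1.8 [array([ 1.4, -0.3]), array([0.5, 1.1]), array([-2.6, -1. ]), array([-0.8, -0.2])]
1.9 [array([-7.2,  0.3]), array([-8.6,  0.4]), array([-7.4,  8.9]), array([-4.1, 11.2])]
2.0 [array([-14.9,   1.3]), array([-16.8,  -0.2]), array([-11.9,  19.3]), array([-7.4, 23.1])]
2.1 [array([-21.7,   2.6]), array([-23.8,  -0.8]), array([-15.9,  30.1]), array([-10.7,  35.4])]
[0.587  0.3318 0.2552] [0.5872 0.3357 0.2665]
```

```bash
python3 -m crank '[[[-40,0,0],[-0.14,0,0],255],[[-40,0,0],[-0.14,0,0],255],[[0,0,0],[-0.14,0,0],255],[[0,0,0],[-0.14,0,0],255],[[0,0,0],[-0.14,0,0],255],[[0,0,0],[-0.14,0,0],255],[[0,0,0],[-0.14,0,0],255],[[0,0,0],[-0.14,0,0],255],[[0,0,0],[-0.14,0,0],255],[[0,0,0],[-0.14,0,0],255]]'
python3 - <<'E'
from h import *
st=snap('wrist','w27'); snap('side','s27')
go(cap(0,.215,.33),Rtool(CA[2]))
print(cap(0,.215,.33))
E
```

```text
time: 33.75
ee_pos: [0.5016, 0.1265, 0.3249]
tcp_rot: [[-0.003, 0.972, -0.234], [0.001, -0.234, -0.972], [-1.0, -0.003, -0.001]]
force: [-0.2, -0.1, -0.7]
finger_gap: -0.001
from [501.616  126.4386 325.0156] d tool mm [  -4.854    29.8589 -243.1724]
 rotvec tool [-0.1695 -0.0011  0.0026]
[0.5887 0.3555 0.33  ]
```

View pics/w27.png

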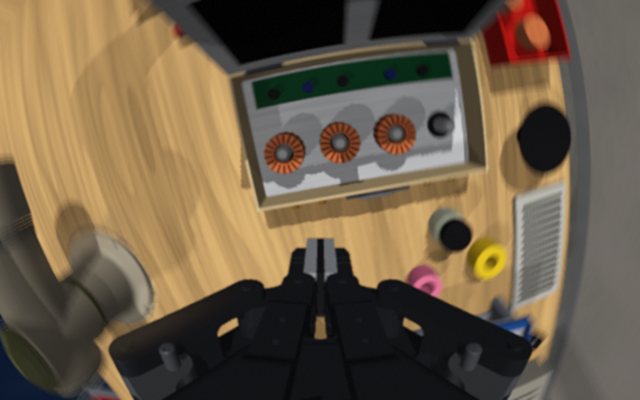

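View pics/s27.png

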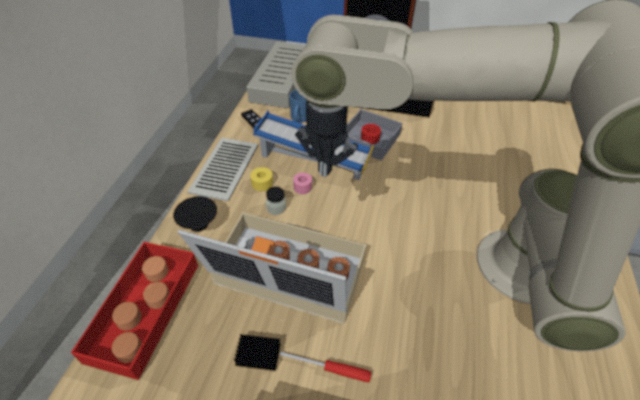

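```bash
python3 -m crank '[[[-5,0,0],[-0.085,0,0],255],[[-5,0,0],[-0.085,0,0],255],[[0,0,-30],[0,0,0],255],[[0,-2,-45],[0,0,0],255],[[0,-2,-45],[0,0,0],255],[[0,-2,-45],[0,0,0],255],[[0,-2,-45],[0,0,0],255],[[0,-2,-33],[0,0,0],255],[[0,0,0],[0,0,0],255],[[0,0,0],[0,0,0],255]]'
python3 - <<'E'
from h import *
go(cap(0,.215,.33),Rtool(CA[2]))
st=snap('wrist','w28'); snap('side','s28')
E
```

```text
time: 34.85
ee_pos: [0.5092, 0.3697, 0.3352]
tcp_rot: [[-0.002, 0.997, -0.074], [0.001, -0.074, -0.997], [-1.0, -0.002, -0.001]]
force: [0.5, -0.7, 0.6]
finger_gap: -0.003
from [509.2125 369.7209 335.1663] d tool mm [ 4.9616 80.298   8.3522]
 rotvec tool [-0.0026 -0.0006  0.0025]
```

View pics/w28.png

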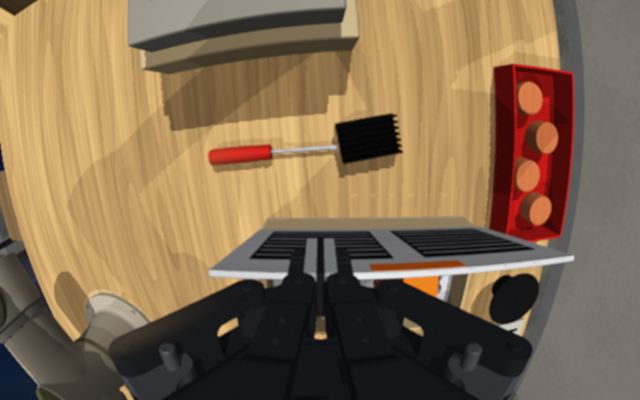

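View pics/s28.png

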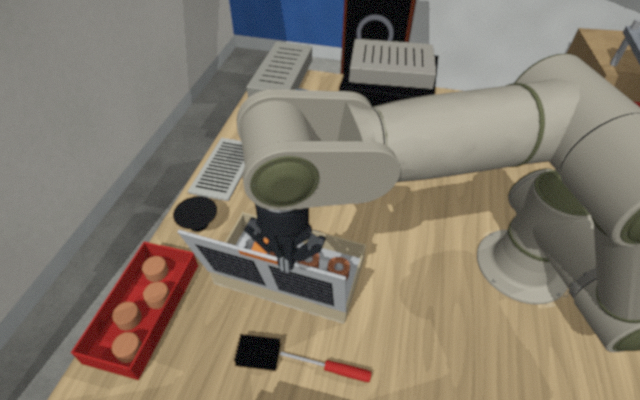

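```bash
python3 -m crank '[[[0,40,0],[0,0,0],255],[[0,40,0],[0,0,0],255],[[10,0,0],[0,0,0],255],[[20,0,0],[0,0,0],255],[[25,0,0],[0,0,0],255],[[20,0,0],[0,0,0],255],[[15,0,0],[0,0,0],255],[[0,0,0],[0,0,0],255],[[0,0,0],[0,0,0],255],[[0,0,0],[0,0,0],255]]'
python3 - <<'E'
from h import *
go(cap(0,.215,.245),Rtool(CA[2]))
st=snap('wrist','w29'); snap('side','s29',(150,130,400,330),3)
Rc=rz(CA[2])
print('chassis-frame TCP',Rc.T@(pose()[1]-[CA[0],CA[1],0]))
E
```

```text
time: 35.95
ee_pos: [0.5895, 0.3635, 0.2474]
tcp_rot: [[0.001, 0.997, -0.073], [0.002, -0.073, -0.997], [-1.0, 0.0, -0.002]]
force: [-0.6, 0.8, -0.2]
finger_gap: 0.001
from [589.5452 363.4523 247.3919] d tool mm [ 2.3732 -0.299   8.0505]
 rotvec tool [-0.0017 -0.0023 -0.0004]
chassis-frame TCP [0.0001 0.2232 0.247 ]
```

View pics/w29.png

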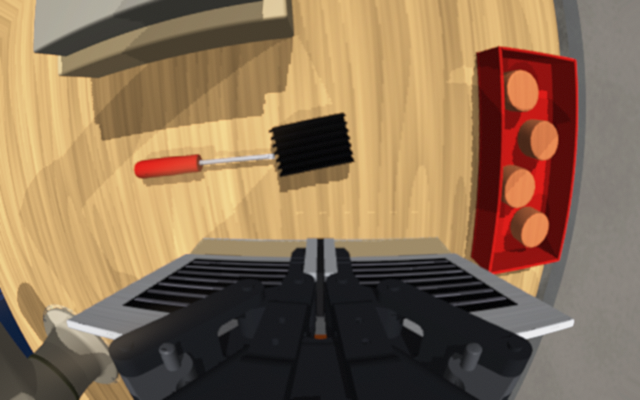

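View pics/s29.png

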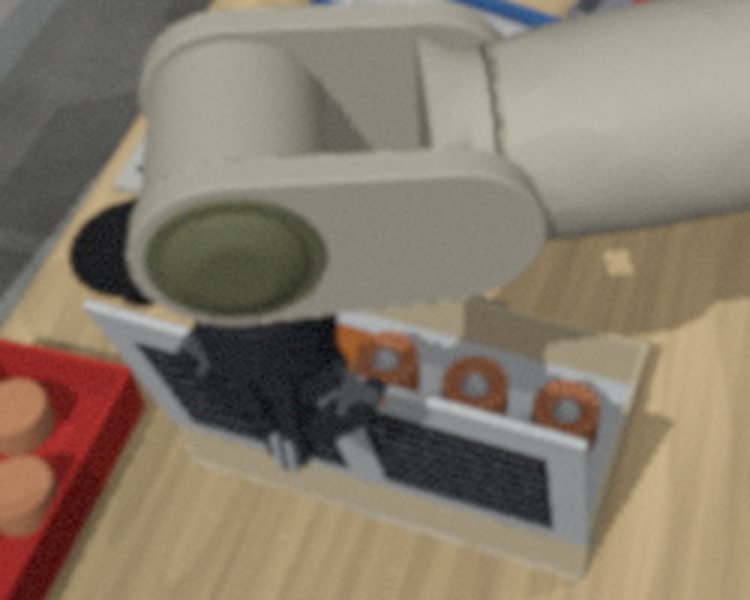

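```bash
python3 -m crank '[[[0,0,15],[0,0,0],255],[[0,0,15],[0,0,0],255],[[0,0,12],[0,0,0],255],[[0,0,12],[0,0,0],255],[[0,0,12],[0,0,0],255],[[0,0,12],[0,0,0],255],[[0,0,12],[0,0,0],255],[[0,0,12],[0,0,0],255],[[0,0,12],[0,0,0],255],[[0,0,0],[0,0,0],255]]'
python3 - <<'E'
from h import *
snap('wrist','w30'); snap('side','s30',(150,100,450,330),2.6)
Rc=rz(CA[2])
print('chassis-frame TCP',Rc.T@(pose()[1]-[CA[0],CA[1],0]),bot.observe()['force'])
E
```

```text
time: 37.05
ee_pos: [0.5809, 0.2483, 0.2456]
tcp_rot: [[-0.002, 0.997, -0.074], [0.001, -0.074, -0.997], [-1.0, -0.002, -0.0]]
force: [-0.6, -0.1, -0.1]
finger_gap: -0.002
chassis-frame TCP [-0.0002  0.1089  0.2457] [-0.022   0.9935  0.4131]
```

View pics/w30.png

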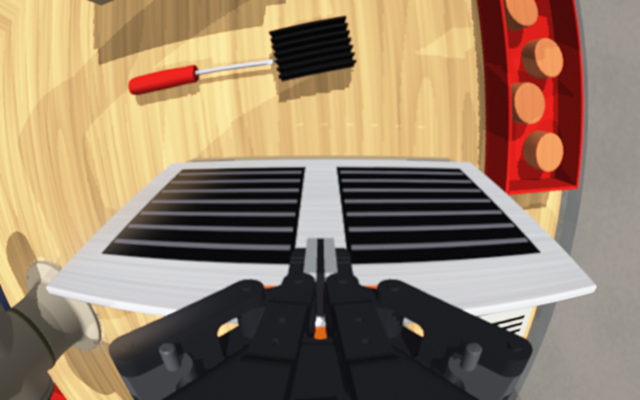

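View pics/s30.png

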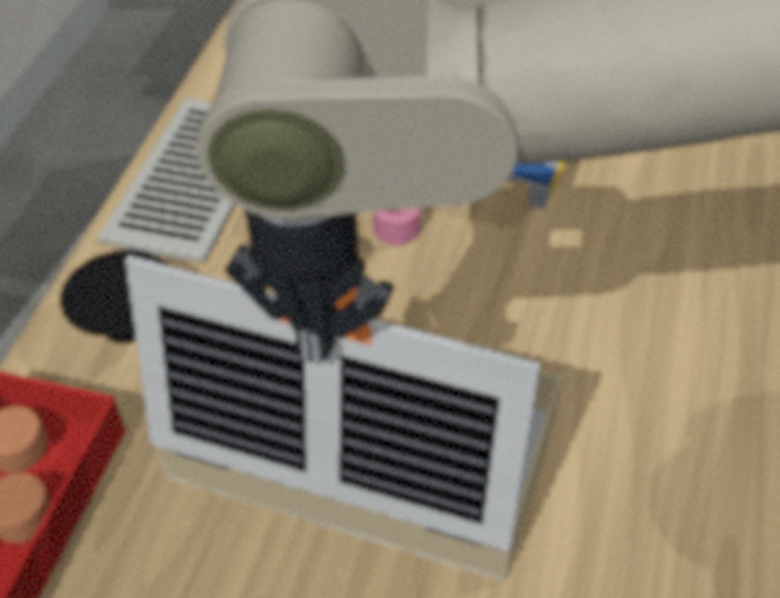

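```bash
python3 -m crank '[[[0,0,21],[0,0,0],255],[[0,0,22],[0,0,0],255],[[6,0,17.6],[0,0,0],255],[[7.5,0,17.6],[0,0,0],255],[[11,0,15.6],[0,0,0],255],[[12,0,15.6],[0,0,0],255],[[14,0,13],[0,0,0],255],[[15,0,13],[0,0,0],255],[[17,0,10],[0,0,0],255],[[17,0,10],[0,0,0],255]]'
python3 - <<'E'
from h import *
snap('wrist','w31'); snap('side','s31',(150,100,450,330),2.6)
Rc=rz(CA[2])
print('chassis-frame TCP',Rc.T@(pose()[1]-[CA[0],CA[1],0]),bot.observe()['force'])
E
```

```text
time: 38.15
ee_pos: [0.5697, 0.0951, 0.1455]
tcp_rot: [[-0.001, 0.997, -0.072], [0.001, -0.072, -0.997], [-1.0, -0.001, -0.001]]
force: [0.8, 0.8, -0.3]
finger_gap: 0.001
chassis-frame TCP [-0.0014 -0.0466  0.144 ] [0.2538 0.7669 0.2228]
```

View pics/w31.png

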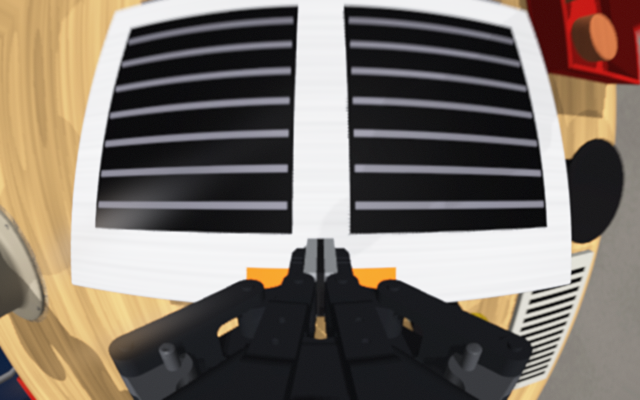

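View pics/s31.png

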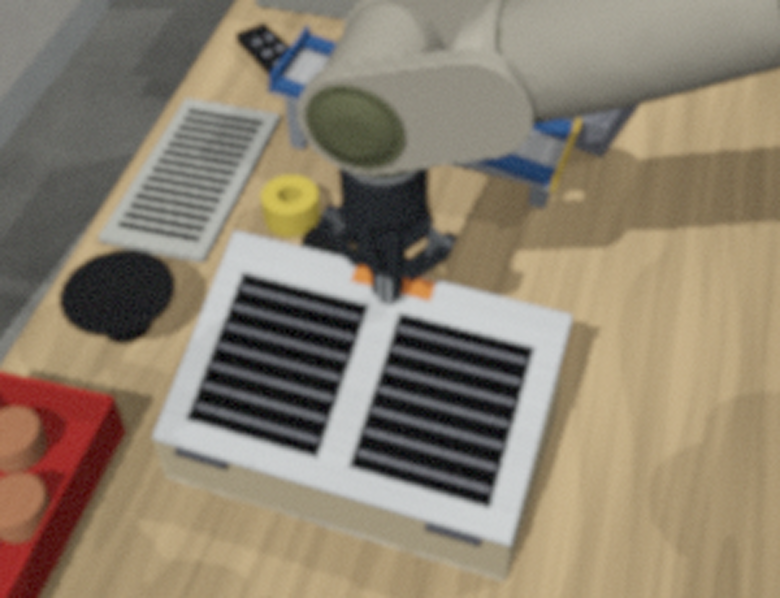

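```bash
python3 -m crank '[[[10,0,6],[0,0,0],255],[[10,0,7],[0,0,0],255],[[10,0,7],[0,0,0],255],[[8,0,6],[0,0,0],255],[[6,0,5],[0,0,0],255],[[5,0,4],[0,0,0],255],[[3,0,1],[0,0,0],255],[[3,1,0],[0,0,0],255],[[0,0,0],[0,0,0],255],[[0,0,0],[0,0,0],255]]'
python3 - <<'E'
from h import *
snap('wrist','w32')
Rc=rz(CA[2])
print('chassis-frame TCP',Rc.T@(pose()[1]-[CA[0],CA[1],0]),bot.observe()['force'])
E
```

```text
time: 39.25
ee_pos: [0.5679, 0.0595, 0.0911]
tcp_rot: [[-0.001, 0.997, -0.072], [0.001, -0.072, -0.997], [-1.0, -0.001, -0.001]]
force: [-0.4, 0.6, 0.5]
finger_gap: 0.003
chassis-frame TCP [ 0.0005 -0.0817  0.0911] [0.5629 0.6352 0.5137]
```

View pics/w32.png

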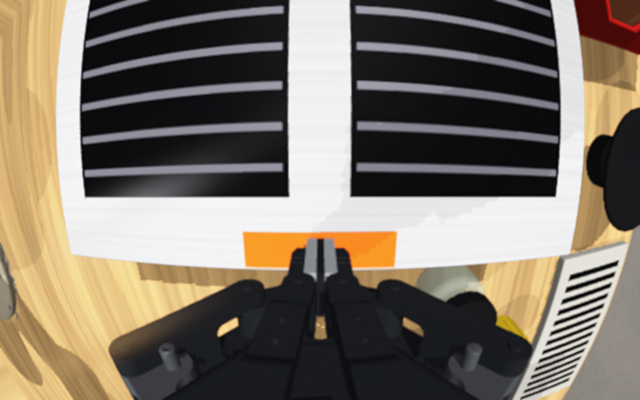

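```bash
python3 -m crank '[[[2,0,0],[0,0,0],255],[[2,0,0],[0,0,0],255],[[1,0,0],[0,0,0],255],[[1,0,0],[0,0,0],255],[[1,0,0],[0,0,0],255],[[1,0,0],[0,0,0],255],[[1,0,0],[0,0,0],255],[[1,0,0],[0,0,0],255],[[0,0,0],[0,0,0],255],[[0,0,0],[0,0,0],255]]'
```

```text
time: 40.3
ee_pos: [0.5681, 0.0589, 0.0827]
tcp_rot: [[-0.0, 0.997, -0.072], [0.0, -0.072, -0.997], [-1.0, -0.0, -0.0]]
force: [-6.0, -1.7, 15.7]
finger_gap: -0.002
```

```bash
python3 -m crank '[[[1,0,0],[0,0,0],255],[[1,0,0],[0,0,0],255],[[1,0,0],[0,0,0],255],[[1,0,0],[0,0,0],255],[[1,0,0],[0,0,0],255],[[1,0,0],[0,0,0],255],[[1,0,0],[0,0,0],255],[[1,0,0],[0,0,0],255],[[1,0,0],[0,0,0],255],[[0,0,0],[0,0,0],255]]'
```

```text
time: 41.3
ee_pos: [0.5676, 0.0595, 0.0715]
tcp_rot: [[-0.002, 0.997, -0.072], [0.002, -0.072, -0.997], [-1.0, -0.002, -0.002]]
force: [-0.1, -0.4, -0.8]
finger_gap: 0.003
```

```bash
python3 -m crank '[[[0.5,0,0],[0,0,0],255],[[0.5,0,0],[0,0,0],255],[[0.5,0,0],[0,0,0],255],[[0.5,0,0],[0,0,0],255],[[0.5,0,0],[0,0,0],255],[[0.5,0,0],[0,0,0],255],[[0,0,0],[0,0,0],255],[[0,0,0],[0,0,0],255],[[0,0,0],[0,0,0],255],[[0,0,0],[0,0,0],255]]'
python3 -m crank '[[[-3,0,0],[0,0,0],255],[[-10,0,0],[0,0,0],255],[[-30,0,0],[0,0,0],255],[[-45,0,0],[0,0,0],255],[[-45,0,10],[0,0,0],255],[[0,0,45],[0,0,0],255],[[0,0,45],[0,0,0],255],[[0,0,45],[0,0,0],255],[[0,-30,30],[0,0,0],255],[[0,0,0],[0,0,0],255]]'
python3 - <<'E'
from h import *
snap('side','s33'); snap('top','t33'); snap('wrist','w33')
for n in('side','top'):
    o=cv2.imread(f'pics/{n}33.png' if 0 else f'pics/{n[0]}33_full.png')
    for th,col in((0,(0,255,0)),(.08,(0,0,255))):
        q=proj(n,[cov(x,r,.006,th) for x,r in((.17,0),(.17,.215),(-.17,.215),(-.17,0))])
        cv2.polylines(o,[np.round(q*16).astype(int)],True,col,1,cv2.LINE_AA,4)
    b=(170,170,400,330) if n=='side' else (180,120,320,290)
    cv2.imwrite(f'pics/{n[0]}33o.png',cv2.resize(o[b[1]:b[3],b[0]:b[2]],None,fx=3.4,fy=3.4,interpolation=cv2.INTER_CUBIC))
E
```

```text
time: 42.3
ee_pos: [0.5679, 0.0594, 0.0708]
tcp_rot: [[-0.001, 0.997, -0.072], [0.001, -0.072, -0.997], [-1.0, -0.001, -0.001]]
force: [-7.3, 1.4, 16.4]
finger_gap: -0.001
time: 43.3
ee_pos: [0.5232, -0.1161, 0.202]
tcp_rot: [[-0.003, 0.997, -0.076], [0.001, -0.076, -0.997], [-1.0, -0.003, -0.001]]
force: [-0.7, 1.5, -0.0]
finger_gap: -0.001
```

View pics/s33o.png

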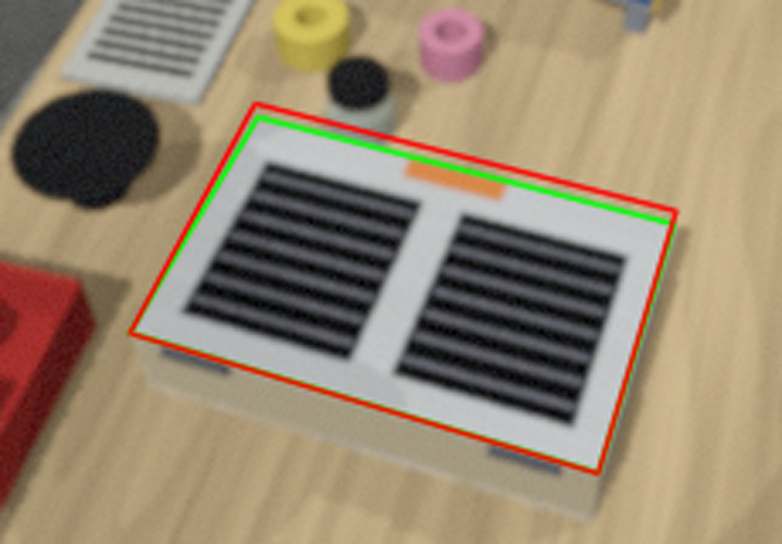

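View pics/t33.png

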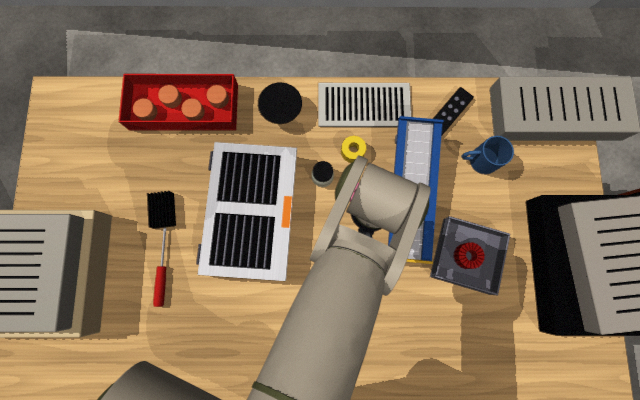

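View pics/s33.png

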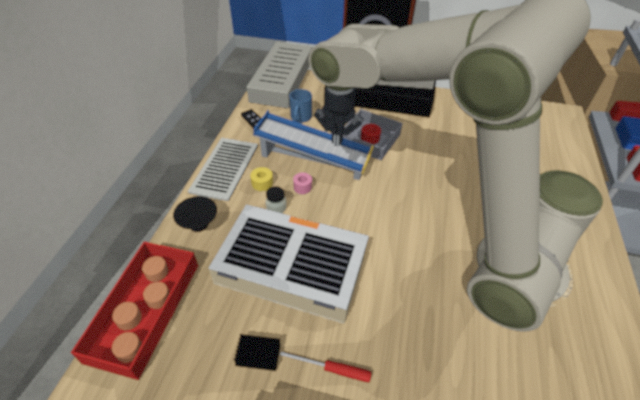

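```bash
python3 -c "
from bench import bot
print(bot.hand_in())"
```

```text
the job is handed in; nothing more can be done
None
```

The job is done and handed in at about 43 s. The red core is in the reject bin, all three copper cores are on posts in the case, and the cover is shut past the catch.

- **Cores:** There were two copper cores in the chute and one on the bench. I placed them on the posts at case x = +40, −40 and −120 mm, leaving the +120 mm post empty.
- **Did not go as described:** The copper cores did not slide down once the red one was out. They stayed where they were, so I picked them straight from their places in the chute.
- **Placing checks:** Before I closed the cover, the wrist and side pictures showed all three cores down on the case floor, with the post tips level with their tops. I never saw a floor-contact force while lowering them, so the pictures are the only evidence for that.
- **Cover checks:** The press met about 16 N at the catch and then gave way. It stopped again at 71 mm, the shut height. After I backed off, the side picture matched the outline for fully shut rather than resting on the catch.
- **Last pictures:** The chute is empty, the red core is in the bin, nothing else on the bench looks moved, and the arm is clear of everything. I did not notice any knock or any slackening of the grip.

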